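# Walk the flash battery pack into its charging dock

### The job

The studio's heavy flash battery has to go on charge. It is too heavy to lift or to shove straight, so walk it across the bench into its dock by pushing first one end, then the other, never with more than 20 N, until its back sits flush against both of the dock's contact blocks, still flat on its feet. Then press the charge button on the dock right down, let go, and leave the other things on the bench alone.

Things in the scene. Friction and masses are not known exactly. Their poses are not given: they have to be found in the camera images.
- pack: Heavy grey battery pack, 4 kg: a box 100 mm deep (x), 240 mm long (y), 84 mm high, with black bands near its ends and a dark carry slot on top. Origin: centre of its underside, on the bench. Its back face (x = +50 mm) looks to the dock, its flat front face (x = -50 mm) to the robot; +y is its left end. Four rubber feet, 8 mm high, at x = +-24 mm, y = +-58 mm.
- pack_left (a point): Left (+y) brass contact on the pack's back face, the point that seats on the dock's block on that side: x = +50, y = +60, z = 40 mm in the pack's frame.
- pack_right (a point): Right (-y) brass contact on the pack's back face, the point that seats on the dock's block on that side: x = +50, y = -60, z = 40 mm in the pack's frame.
- dock: Aluminium charging dock fixed to the bench beyond the pack: a bar 324 mm long (y), 75 mm deep, 60 mm high; a cheek 12 mm thick, 40 mm high at each end (300 mm clear between), reaching 50 mm towards the pack; two rigid contact blocks 20 mm wide at y = +-60 mm, 25 mm proud of the bar. Origin: on the bench, midway in the plane of the blocks' faces (x = 0); +x points away from the robot.
- charge_top (a point): Centre of the top of the round charge button, 32 mm across, in a black housing on top of the dock's bar, 65 mm behind the faces of the contact blocks and in the middle of the bar's length. It is pressed straight down.
- charge (a joint): Travel of the charge button: 0 is up, 0.006 m is fully down (about 4 N); it springs back by itself.
- lens: Black camera lens standing on the bench, 74 mm across, 88 mm high, to the left of the dock. Bystander. Origin: centre of its underside.
- tape: Roll of grey tape lying on the bench, 100 mm across, 48 mm high, to the right of the dock. Bystander. Origin: centre of its underside.
- mug: White mug, 80 mm across, 90 mm high, standing on the bench to the right of the pack. Bystander. Origin: centre of its underside.
- push_left (a point): Point on the pack's front face near its left end, at x = -50, y = +105, z = 35 mm in the pack's frame. Pushed here slowly, that end swings ahead, the pack pivoting roughly about the feet of its other end; this takes about 8 to 14 N, while a straight shove at the middle takes 20 to 30 N.
- push_right (a point): The same point near the right end: x = -50, y = -105, z = 35 mm in the pack's frame. The casing is smooth; fingers that drag down (or up) on it while pushing, knock against it or drive it on against the blocks add to the force, so ease them and start gently.

How it is judged:
By the outcome, as a careful person would: the job done as asked, in the order asked, and still so for the second after the job is handed in, with the robot touching nothing.
It also fails if it takes over 72 s, if anything falls off the work surface, if the arm or the gripper's body presses on something with over 40 N, if the wrist force passes 120 N, or if a joint passes its speed limit or range.

### The arm

A 6-joint arm with a two-finger parallel gripper is mounted at the origin on the work surface. World frame = base frame: x ahead of the robot, y to its left, z up, the work surface at z = 0. Lengths are in mm, angles in rad, forces in N, time in s.
With the tool pointing down it reaches from about 350 to 875 mm from the base axis. Payload 4.2 kg.
Tool frame: the origin (TCP) lies midway between the tips of the shut fingers; the grasp point (between the pads) lies 19 mm behind it (arm.tcp_to_grasp is the distance from the TCP to the grasp point, in mm); z points along the fingers, y is the line along which they close (so a half turn about z gives the same grasp; the last joint's range is limited). The gripper opens to 85 mm and grips with 20 to 120 N. Pads are 22 mm wide; open, the fingers measure 114 mm over their backs; the gripper's body (76 mm by 85 mm) begins 54 mm behind the grasp point. The pads swing forward as they close: fully open they stand 13 mm farther back than shut.
Start: joints at [1.52, 0.385, 0.008, 0, -1.194, -0.259], TCP at [190.51, 595.235, 200.512] pointing down, gripper open.
Joint ranges: [-3.14, 3.14], [-1.21, 2.06], [-1.07, 1.41], [-3.16, 2.05], [-2.99, -0.16], [-3.1, 3.1]. Speed limits (rad/s): [2.79, 2.79, 3.14, 3.14, 3.14, 3.14].

### API

Orientations are given as a unit quaternion [x, y, z, w].
In Python, from bench import arm gives the robot as it stands.
- The arm moves only by the tool arm_command, never from a script. Its argument "rows" is a list of rows, each a list of 2 entries, a list of its own where there are three numbers: the shift along the tool's x, y, z as a fraction of full scale, then the turn, a rotation vector about the tool's x, y, z as a fraction of full scale. In form: [[[x, y, z], [wx, wy, wz]], ...]. A call has 1 to 5 rows; each row is the pose to reach, as a shift and turn from the pose commanded when the call began, along the tool's axes at that moment, turning the shorter way round; what a row does not reach only later rows make up. Full scale, the value 1, is 0.25 m for a shift and 180 degrees for a turn. A row lasts 1/10 s, in which the tool goes at most 50 mm and 8.59 degrees, less where a joint would pass 70% of its speed; a pose out of reach is approached as far as the arm can. A call with a number of a shift or a turn outside -1 to 1 is refused whole. A call with a gripper value outside its range is refused whole. "grip" is the opening, from 0 (shut) to 1 (fully open), set as the call begins (left out, the last holds). The fingers move at their own pace and stop on an object; the grip force is fixed at half the most. Time passes only in rows, so rows that repeat a pose let the fingers close. It gives the time, the measured TCP pose, the force, the opening and the grip force at its end, in the units of the state.
- arm.read_state(): the state, without advancing time (a new reading comes with each control period).
- arm.get_image(name): name is "scene" or "top" or "wrist"; returns (picture, depth): 400x640x3 uint8, blue, green, red; 400x640 float32, mm along the optical axis (not along the pixel's ray), 0 where there is no reading.
- arm.camera_info(name): a dict with "fx", "fy", "cx", "cy" (pixels), "k1" (the pictures are not rectified: a ray, as slopes to the right and down, at radius r is drawn at 1 + k1 r^2 times it, then the intrinsics apply), "extrinsics" (4x4, takes a point from camera to world coordinates). Camera axes: x right, y down, z forward; pixel columns grow to the right and rows downward; lengths in mm; the calibration is good to about 2 mm. A picture is of the moment at which its call begins: read the wrist's pose just before it. camera_info takes no time and is no camera call; for the wrist camera it gives the pose at the moment of the call.
- arm.job_done(): hands the job in; it is judged then, once.
Trained networks look in the newest picture that a camera, given by its name, has taken for a name from the list of things; names that differ only in an ending like _2 or _b are one class to them, and where a whole thing is asked for, a point or a joint stands for the part that bears it (a point fixed in the world has none). Each returns a list of dicts, best first, with "score" (0 to 1); they miss things now and then, are a little off and sometimes report something else, mostly with a low value. They report only what shows in the picture. A call takes as long as a camera call.
- arm.spot_in(camera, query): "position" ([column, row] in pixels, amid what is visible of it).
The state is a dict: "clock": time; "joints": joint angles; "joint_vel": joint speeds; "joint_efforts": joint torques, N m; "position": TCP position; "ee_rot": TCP orientation; "contact_force": force on the tool from outside, world axes, zero at the start; "wrist_torque": the same for the moment, N m; "gripper_width": finger opening in mm; "grasp_force": force on a finger pad.
Only numpy, scipy, OpenCV 4.12 (cv2) and the standard library are available. Lean on these libraries where they do the work, as an engineer would, in place of code of your own. Each camera call takes 0.05 s, during which the arm holds its last target. There are 200 camera calls.

## Working session

There is one attempt and no reset: what is moved stays moved. The work goes in short steps, Python scripts to look and compute and a tool call to move; the robot and the scene stay as the last step left them, time stands still between calls to the robot, and variables do not carry over. Pictures are saved under pics/ and viewed, at most 10 in all, crops included, and the job is handed in when it is done.

Besides the shell and the picture viewer there is one more tool, called after "Emit:" as name(argument=value, ...), one argument or row to a line, values as JSON. arm_command: Moves the arm, as the interface text tells. Shift numbers are shares of 0.25 m and turn numbers shares of 180 degrees, none past 1 either way. Its arguments: {"type":"object","properties":{"rows":{"type":"array","items":{"type":"array"}},"grip":{"type":"number"}},"required":["rows"]}

```bash
mkdir -p pics; ls; python3 - <<'E'
from bench import arm
import cv2
s=arm.read_state();print(s)
for n in("top","scene"):
    im,d=arm.get_image(n);cv2.imwrite(f"pics/{n}0.png",im)
    print(n,arm.camera_info(n))
    if n=="top":
        for q in("pack","dock","charge_top","pack_left","pack_right","lens","tape","mug","push_left","push_right"):
            print(q,arm.spot_in(n,q)[:2])
E
```

```text
pics
{'clock': 0.0, 'joints': array([ 1.51961116e+00,  3.85586554e-01,  6.61903955e-03, -5.18912505e-04,
       -1.19399586e+00, -2.58595755e-01]), 'joint_vel': array([-0.00058415, -0.00015706,  0.00175758, -0.00203947, -0.00115212,
        0.00066292]), 'joint_efforts': array([ 8.22813399e-04, -3.92288840e+01,  1.88407338e+01,  4.18618083e+00,
       -4.55533256e-03,  7.04257474e-06]), 'position': array([190.31376202, 594.6317269 , 199.39794097]), 'ee_rot': array([ 9.88013054e-01, -1.54366361e-01, -1.27689373e-04,  1.10266749e-03]), 'contact_force': array([-0.05648051,  0.42230548, -0.91436299]), 'wrist_torque': array([ 0.00386837,  0.06044551, -0.03294589]), 'grasp_force': 0.0, 'gripper_width': 85.42396740324064}
top {'fx': 476.54658794035396, 'fy': 476.54658794035396, 'cx': 317.2862302641024, 'cy': 196.78436864406052, 'k1': 0.033978930861014535, 'extrinsics': array([[-2.04502395e-02, -9.89234502e-01,  1.44903031e-01,
         3.60344968e+02],
       [-9.99693508e-01,  1.82097129e-02, -1.67718741e-02,
         3.09225690e+01],
       [ 1.39526740e-02, -1.45201608e-01, -9.89303703e-
[... 535 characters left out ...]
[{'position': [411.3, 200.8], 'score': 0.85}]
mug []
push_left [{'position': [292.1, 209.9], 'score': 0.6}]
push_right [{'position': [291.1, 206.6], 'score': 0.79}, {'position': [302.7, 148.1], 'score': 0.51}]
scene {'fx': 446.5567524973992, 'fy': 446.5567524973992, 'cx': 322.1043962393205, 'cy': 195.4591522322158, 'k1': -0.08726583061426582, 'extrinsics': array([[ 2.32441807e-02,  6.61296836e-01, -7.49764098e-01,
         1.28907756e+03],
       [ 9.99640808e-01, -5.36659922e-03,  2.62574809e-02,
        -1.24592238e+01],
       [ 1.33403056e-02, -7.50105122e-01, -6.61184046e-01,
         7.58099751e+02],
       [ 0.00000000e+00,  0.00000000e+00,  0.00000000e+00,
         1.00000000e+00]])}
```

View pics/top0.png

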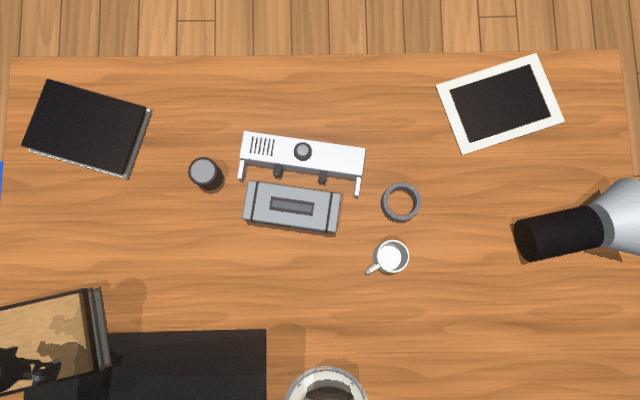

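The top view shows the pack at (292,207), the dock at (302,155) with its button at (302,151) and blocks at (277,170) and (322,180). The mug is at (391,257), the tape at (401,202) and the lens at (205,173). Next I fit rectangles from the depth.

```bash
cat > h.py <<'E'
from bench import arm
import numpy as np, cv2
from scipy.spatial.transform import Rotation as R
def cloud(n):
    im,d=arm.get_image(n); c=arm.camera_info(n)
    v,u=np.mgrid[0:400,0:640].astype(np.float32)
    K=np.array([[c['fx'],0,c['cx']],[0,c['fy'],c['cy']],[0,0,1]])
    p=cv2.undistortPoints(np.stack([u.ravel(),v.ravel()],1)[:,None],K,np.array([c['k1'],0,0,0.])).reshape(400,640,2)
    P=np.dstack([p[...,0]*d,p[...,1]*d,d]); E=c['extrinsics']
    return im,d,P@E[:3,:3].T+E[:3,3]
def rect(P,m):
    m=cv2.morphologyEx(m.astype(np.uint8),cv2.MORPH_OPEN,np.ones((3,3)))
    n,l,s,_=cv2.connectedComponentsWithStats(m)
    out=[]
    for i in range(1,n):
        if s[i,4]<60: continue
        q=P[l==i]; r=cv2.minAreaRect(q[:,:2].astype(np.float32))
        out.append((np.round(r[0],1),np.round(r[1],1),round(r[2],2),round(float(np.median(q[:,2])),1),int(s[i,4]),s[i,:2]))
    return out
E
python3 - <<'E'
from h import *
im,d,P=cloud("top")
z=P[...,2]
w=(P[...,0]>350)&(P[...,0]<900)&(abs(P[...,1])<300)
for a,b in((77,95),(52,68),(30,52),(68,76)):
    print(a,b)
    for r in rect(P,w&(z>a)&(z<b)): print(r)
print("bench",np.median(z[w&(abs(z)<15)]))
for n,(u,v) in dict(button=(302,151),bl=(277,170),br=(322,180)).items(): print(n,P[v,u])
big=cv2.resize(im[110:290,170:450],None,fx=2.8,fy=2.8,interpolation=cv2.INTER_CUBIC);cv2.imwrite("pics/crop.png",big)
E
```

```text
77 95
(array([658.9,  46.2]), array([28.4, 30.9]), 89.19, 82.1, 117, array([297, 144], dtype=int32))
(array([606.8, 280.5]), array([36.7, 71. ]), 89.6, 88.6, 349, array([203, 157], dtype=int32))
(array([514.3,  76.1]), array([239.9, 100.7]), 80.64, 84.3, 3723, array([243, 180], dtype=int32))
52 68
(array([649.7,  48. ]), array([324. ,  89.6]), 80.69, 60.2, 3261, array([240, 131], dtype=int32))
30 52
(array([619.4, 210.3]), array([11.9, 48.1]), 79.15, 40.2, 91, array([238, 160], dtype=int32))
(array([ 527. , -209.1]), array([96.9, 98.2]), 89.1, 47.5, 528, array([382, 182], dtype=int32))
68 76
bench 0.42772836176686724
button [654.21297805  47.45685782  84.02927346]
bl [611.0713822  113.60957071  58.03651234]
br [584.3290226   -3.13677626  48.39764379]
```

View pics/scene0.png

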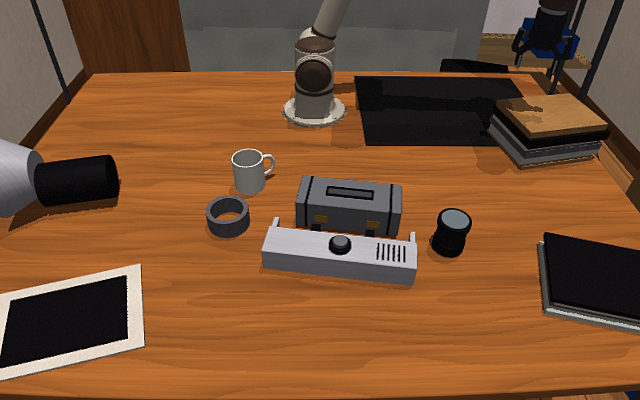

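```bash
cat >> h.py <<'E'
def poses(P,yp=-9.36,yd=-9.31):
    z=P[...,2]; w=(P[...,0]>380)&(P[...,0]<800)&(abs(P[...,1])<260); res={}
    # pack
    best=max((r for r in rect(P,w&(z>78)&(z<92)) if r[4]>2000),key=lambda r:r[4])
    c,s,a=best[0],best[1],best[2]
    if s[0]<s[1]: a=a-90
    yaw=a-90
    if yaw<-90: yaw+=180
    return c,s,yaw
def rel(tp,tR):
    "shift, turn in command units from measured pose to world target"
    s=arm.read_state(); R0=R.from_quat(s['ee_rot'])
    return np.round(R0.inv().apply(np.array(tp)-s['position'])/250,4), np.round((R0.inv()*tR).as_rotvec()/np.pi,4)
def tool(yaw,tilt):
    return R.from_euler('z',yaw,degrees=True)*R.from_euler('x',180,degrees=True)*R.from_euler('y',tilt,degrees=True)
E
python3 - <<'E'
from h import *
im,d,P=cloud("top"); z=P[...,2]
a=np.radians(-9.31); xd=np.array([np.cos(a),np.sin(a)]); yd=np.array([-xd[1],xd[0]])
w=(P[...,0]>580)&(P[...,0]<750)&(abs(P[...,1]-48)<185)
q=P[w&(z>56)&(z<64)][:,:2]; X=q@xd;Y=q@yd
print("dock Y",Y.min(),Y.max(),"X far",np.percentile(X,[0,1,99,100]), X.max())
for lo in range(-170,171,20):
    m=abs(Y-(Y.min()+Y.max())/2-lo)<8; print(lo,np.round([X[m].min(),X[m].max()],1) if m.any() else None,end=' ')
print(poses(P)); c=poses(P)[0]; print("pack",c@xd,c@yd)
b=P[w&(z>78)][:,:2]; r=cv2.minEnclosingCircle(b.astype(np.float32)); print("button",r,np.array(r[0])@xd,np.array(r[0])@yd)
m=(z>15)&(z<100)&(P[...,0]>330)&(P[...,0]<520)&(P[...,1]<-80)&(P[...,1]>-260)
q=P[m];print("mug",q.min(0),q.max(0))
E
```

```text
dock Y -9.451587985835719 313.2495683315506 X far [577.22090374 588.29521439 676.73364351 678.00012924] 678.0001292356601
-170 None -150 [602.5 677.2] -130 [602.4 677.8] -110 [602.5 677.5] -90 [602.3 677.6] -70 [578.7 676.9] -50 [579.8 677.1] -30 [603.3 677. ] -10 [602.7 677.5] 10 [602.9 677.4] 30 [602.3 676.7] 50 [577.2 677.9] 70 [578.6 677.2] 90 [603.2 676.6] 110 [602.9 677.9] 130 [602.2 677.8] 150 [603.4 676.9] 170 None (array([514.3,  76.1]), array([239.8, 100.5]), -9.269999999999996)
pack 495.21422331742093 158.29899880960545
button ((623.4777221679688, 107.5134506225586), 86.50859832763672) 597.8718573312105 206.9609970884774
mug [ 341.93195716 -257.57218428   15.38557711] [ 519.10294297 -109.01540549   96.76059098]
```

```bash
cat >> h.py <<'E'
YD=-9.31
_a=np.radians(YD); XD=np.array([np.cos(_a),np.sin(_a)]); YDv=np.array([-XD[1],XD[0]])
def D(x,y,z): return np.array([*((577.5+x)*XD+(151.9+y)*YDv),z])
def toD(p): p=np.asarray(p); return np.array([p[0]*XD[0]+p[1]*XD[1]-577.5, p[0]*YDv[0]+p[1]*YDv[1]-151.9,p[2]])if len(p)>2 else toD([*p,0])
def info(cam=True):
    s=arm.read_state(); print("t",round(s['clock'],2),"tcpD",np.round(toD(s['position']),1),"F",np.round(s['contact_force'],1))
    if cam:
        im,d,P=cloud("top"); c,sz,y=poses(P); print("pack D",np.round(toD(c)[:2],1),"yaw rel",round(y-YD,2),"size",sz)
E
python3 - <<'E'
from h import *
print(rel(D(-170,111,120),tool(YD,12)), D(-170,111,120))
E
```

```text
(array([1.4581, 1.2204, 0.322 ]), array([ 0.0049,  0.0665, -0.0467])) [444.6631302  193.51320533 120.        ]
```

Emit:
arm_command(
  rows=[
    [[0.14,0.12,0],[0,0,0]],
    [[0.28,0.24,0],[0,0,0]],
    [[0.42,0.36,0],[0,0.033,-0.023]],
    [[0.56,0.48,0],[0.005,0.066,-0.047]],
    [[0.7,0.6,0],[0.005,0.0665,-0.047]],
  ],
  grip=0,
)

```text
clock: 1.2
position: [310.7, 395.9, 199.3]
ee_rot: [0.991, -0.078, 0.105, 0.01]
contact_force: [1.4, -0.8, -0.6]
gripper_width: 12.0
grasp_force: 0.0
```

```bash
python3 - <<'E'
from h import *
info(False);print(rel(D(-170,111,120),tool(YD,12)))
E
```

```text
t 1.2 tcpD [-335.   289.1  199.3] F [ 1.4 -0.8 -0.6]
(array([0.574 , 0.715 , 0.4502]), array([ 0.0008, -0.0006,  0.0021]))
```

Emit:
arm_command(
  rows=[
    [[0.12,0.15,0.09],[0,0,0]],
    [[0.24,0.3,0.18],[0,0,0]],
    [[0.36,0.45,0.28],[0,0,0]],
    [[0.48,0.6,0.37],[0,0,0]],
    [[0.574,0.715,0.45],[0.0008,0,0.002]],
  ],
  grip=0,
)

```text
clock: 1.7
position: [442.4, 199.2, 122.3]
ee_rot: [0.991, -0.083, 0.105, 0.006]
contact_force: [-0.2, 0.8, 0.0]
gripper_width: -0.0
grasp_force: 0.0
```

```bash
python3 - <<'E'
from h import *
info(False);print(rel(D(-155,111,30),tool(YD,12)))
E
```

```text
t 1.7 tcpD [-173.1  116.3  122.3] F [-0.2  0.8  0. ]
(array([-0.0062,  0.0229,  0.3762]), array([-0.0015, -0.0004, -0.0016]))
```

Emit:
arm_command(
  rows=[
    [[-0.002,0.01,0.1],[0,0,0]],
    [[-0.004,0.02,0.2],[0,0,0]],
    [[-0.006,0.023,0.3],[0,0,0]],
    [[-0.006,0.023,0.375],[-0.0015,0,-0.0015]],
    [[-0.006,0.023,0.376],[-0.0015,0,-0.0015]],
  ],
)

```text
clock: 2.2
position: [457.4, 190.4, 27.7]
ee_rot: [0.991, -0.081, 0.102, 0.012]
contact_force: [-0.3, -1.1, -0.0]
gripper_width: -0.0
grasp_force: 0.0
```

```bash
python3 - <<'E'
from h import *
info()
R0=R.from_quat(arm.read_state()['ee_rot'])
print("unit 10mm +xD:",R0.inv().apply(D(10,0,0)-D(0,0,0))/250,"yD",R0.inv().apply(D(0,10,0)-D(0,0,0))/250,"z",R0.inv().apply([0,0,10])/250)
im,_=arm.get_image("wrist");cv2.imwrite("pics/w1.png",im)
E
```

```text
t 2.2 tcpD [-156.9  110.    27.7] F [-0.3 -1.1 -0. ]
pack D [-82.5   6.5] yaw rel -0.03 size [239.9  99.9]
unit 10mm +xD: [ 3.91383237e-02 -6.42022834e-05  8.25757208e-03] yD [-2.95033050e-05 -3.99996229e-02 -1.71158933e-04] z [ 0.00825777  0.00016138 -0.039138  ]
```

Emit:
arm_command(
  rows=[
    [[0.01,0,0.002],[0,0,0]],
    [[0.02,0,0.004],[0,0,0]],
    [[0.03,0,0.006],[0,0,0]],
    [[0.038,0,0.008],[0,0,0]],
    [[0.044,0,0.0092],[0,0,0]],
  ],
)

```text
clock: 2.8
position: [469.8, 190.5, 30.1]
ee_rot: [0.991, -0.081, 0.104, 0.009]
contact_force: [0.3, -0.3, 0.3]
gripper_width: 0.5
grasp_force: 0.0
```

Emit:
arm_command(
  rows=[
    [[0.004,0,0.0008],[0,0,0]],
    [[0.008,0,0.0016],[0,0,0]],
    [[0.012,0,0.0024],[0,0,0]],
    [[0.016,0,0.0033],[0,0,0]],
    [[0.02,0,0.0041],[0,0,0]],
  ],
)

```text
clock: 3.3
position: [474.6, 189.5, 29.8]
ee_rot: [0.991, -0.081, 0.104, 0.009]
contact_force: [0.2, -0.2, -0.5]
gripper_width: 0.0
grasp_force: 0.0
```

```bash
python3 - <<'E'
from h import *
info()
E
```

```text
t 3.3 tcpD [-139.8  111.8   29.8] F [ 0.2 -0.2 -0.5]
pack D [-82.5   6.2] yaw rel -0.1 size [239.2 100. ]
```

Emit:
arm_command(
  rows=[
    [[0.004,0,0.0008],[0,0,0]],
    [[0.008,0,0.0016],[0,0,0]],
    [[0.012,0,0.0024],[0,0,0]],
    [[0.016,0,0.0033],[0,0,0]],
    [[0.02,0,0.0041],[0,0,0]],
  ],
)

```text
clock: 3.85
position: [478.0, 188.6, 29.5]
ee_rot: [0.991, -0.081, 0.103, 0.009]
contact_force: [-15.6, 5.4, 6.4]
gripper_width: 0.4
grasp_force: 7.6
```

Emit:
arm_command(
  rows=[
    [[0.004,0,0.0008],[0,0,0]],
    [[0.008,0,0.0016],[0,0,0]],
    [[0.012,0,0.0024],[0,0,0]],
    [[0.016,0,0.0033],[0,0,0]],
    [[0.02,0,0.0041],[0,0,0]],
  ],
)

```text
clock: 4.35
position: [483.0, 188.8, 29.5]
ee_rot: [0.991, -0.08, 0.104, 0.009]
contact_force: [-13.9, 7.6, 3.6]
gripper_width: -0.1
grasp_force: 7.5
```

```bash
python3 - <<'E'
from h import *
info()
E
```

```text
t 4.35 tcpD [-131.4  112.5   29.5] F [-13.9   7.6   3.6]
pack D [-80.4   6.1] yaw rel -2.18 size [240.  100.6]
```

Emit:
arm_command(
  rows=[
    [[0.002,-0.005,-0.001],[0,0,0]],
    [[0.005,-0.007,-0.0015],[0,0,0]],
    [[0.008,-0.008,-0.002],[0,0,0]],
    [[0.011,-0.009,-0.0015],[0,0,0]],
    [[0.014,-0.01,-0.001],[0,0,0]],
  ],
)

```text
clock: 4.9
position: [485.7, 188.9, 29.6]
ee_rot: [0.991, -0.081, 0.102, 0.01]
contact_force: [-12.1, 5.1, 2.4]
gripper_width: -0.2
grasp_force: 6.5
```

Emit:
arm_command(
  rows=[
    [[0.003,-0.001,0.0006],[0,0,0]],
    [[0.006,-0.002,0.0012],[0,0,0]],
    [[0.009,-0.003,0.0018],[0,0,0]],
    [[0.012,-0.004,0.0025],[0,0,0]],
    [[0.015,-0.005,0.003],[0,0,0]],
  ],
)

```text
clock: 5.4
position: [489.5, 189.2, 29.6]
ee_rot: [0.991, -0.081, 0.102, 0.011]
contact_force: [-12.5, 4.6, 1.9]
gripper_width: -0.1
grasp_force: 6.5
```

```bash
python3 - <<'E'
from h import *
info()
E
```

```text
t 5.4 tcpD [-125.1  114.    29.6] F [-12.5   4.6   1.9]
pack D [-78.5   5.5] yaw rel -4.45 size [239.7 100.5]
```

Emit:
arm_command(
  rows=[
    [[0.003,-0.001,0.0005],[0,0,0]],
    [[0.007,-0.002,0.001],[0,0,0]],
    [[0.011,-0.003,0.0018],[0,0,0]],
    [[0.015,-0.0045,0.0025],[0,0,0]],
    [[0.019,-0.006,0.0035],[0,0,0]],
  ],
)

```text
clock: 5.95
position: [494.2, 189.5, 29.5]
ee_rot: [0.991, -0.081, 0.102, 0.011]
contact_force: [-13.4, 2.8, 2.0]
gripper_width: -0.3
grasp_force: 6.5
```

Emit:
arm_command(
  rows=[
    [[0.004,-0.001,0.0006],[0,0,0]],
    [[0.008,-0.002,0.0012],[0,0,0]],
    [[0.012,-0.0035,0.002],[0,0,0]],
    [[0.015,-0.0045,0.0025],[0,0,0]],
    [[0.018,-0.0055,0.003],[0,0,0]],
  ],
)

```text
clock: 6.45
position: [498.7, 189.7, 29.6]
ee_rot: [0.991, -0.082, 0.102, 0.012]
contact_force: [-11.5, 2.3, 1.5]
gripper_width: 0.1
grasp_force: 6.1
```

```bash
python3 - <<'E'
from h import *
info()
E
```

```text
t 6.45 tcpD [-116.1  116.    29.6] F [-11.5   2.3   1.5]
pack D [-76.    5.1] yaw rel -7.9 size [239.3 100.5]
```

```bash
python3 - <<'E'
from h import *
print(rel(D(-168,114,31),tool(YD,12)),rel(D(-168,-92,31),tool(YD,12)))
E
```

```text
(array([-0.2027,  0.0085, -0.0478]), array([ 0.0021,  0.0015, -0.0003])) (array([-0.2019,  0.8325, -0.0423]), array([ 0.0021,  0.0015, -0.0003]))
```

Emit:
arm_command(
  rows=[
    [[-0.12,0.005,-0.028],[0,0,0]],
    [[-0.2,0.1,-0.047],[0.002,0.0015,0]],
    [[-0.202,0.28,-0.046],[0.002,0.0015,0]],
    [[-0.202,0.46,-0.045],[0.002,0.0015,0]],
    [[-0.202,0.64,-0.044],[0.002,0.0015,0]],
  ],
)

```text
clock: 7.0
position: [424.2, 41.0, 31.9]
ee_rot: [0.991, -0.08, 0.107, 0.006]
contact_force: [1.1, -0.5, 0.1]
gripper_width: -0.0
grasp_force: 0.0
```

```bash
python3 - <<'E'
from h import *
info()
print(rel(D(-152,-92,30),tool(YD,12)))
E
```

```text
t 7.0 tcpD [-165.5  -42.8   31.9] F [ 1.1 -0.5  0.1]
pack D [-75.9   5.1] yaw rel -7.85 size [239.8 100.5]
(array([0.0665, 0.1665, 0.0166]), array([ 0.0006,  0.0001, -0.0025]))
```

Emit:
arm_command(
  rows=[
    [[0.0,0.1,0.003],[0,0,-0.002]],
    [[0.0,0.1665,0.005],[0,0,-0.0025]],
    [[0.02,0.1665,0.008],[0,0,-0.0025]],
    [[0.045,0.1665,0.012],[0,0,-0.0025]],
    [[0.062,0.1665,0.016],[0,0,-0.0025]],
  ],
)

```text
clock: 7.55
position: [435.5, -0.6, 31.4]
ee_rot: [0.991, -0.077, 0.107, 0.006]
contact_force: [0.2, 0.7, 0.2]
gripper_width: 0.3
grasp_force: 0.0
```

Emit:
arm_command(
  rows=[
    [[0.004,0,0.0008],[0,0,0]],
    [[0.008,0,0.0016],[0,0,0]],
    [[0.011,0,0.0022],[0,0,0]],
    [[0.014,0,0.0028],[0,0,0]],
    [[0.017,0,0.0034],[0,0,0]],
  ],
)

```text
clock: 8.05
position: [438.2, -2.1, 31.1]
ee_rot: [0.991, -0.077, 0.107, 0.007]
contact_force: [-0.0, -0.0, -0.2]
gripper_width: 0.0
grasp_force: 0.0
```

```bash
python3 - <<'E'
from h import *
info()
E
```

```text
t 8.05 tcpD [-144.7  -83.1   31.1] F [-0.  -0.  -0.2]
pack D [-75.9   5.3] yaw rel -7.78 size [240.2 100.6]
```

Emit:
arm_command(
  rows=[
    [[-0.01,0.02,-0.002],[0,0,0]],
    [[-0.01,0.036,-0.002],[0,0,0]],
    [[-0.004,0.036,-0.001],[0,0,0]],
    [[-0.002,0.036,0],[0,0,0]],
    [[0,0.036,0],[0,0,0]],
  ],
)

```text
clock: 8.6
position: [436.4, -11.4, 30.8]
ee_rot: [0.991, -0.077, 0.106, 0.007]
contact_force: [-2.3, 1.2, 1.8]
gripper_width: 0.1
grasp_force: 1.6
```

Emit:
arm_command(
  rows=[
    [[0.002,0,0.0002],[0,0,0]],
    [[0.004,0,0.0004],[0,0,0]],
    [[0.006,0,0.0006],[0,0,0]],
    [[0.008,0.0005,0.0008],[0,0,0]],
    [[0.01,0.001,0.001],[0,0,0]],
  ],
)

```text
clock: 9.1
position: [436.8, -12.3, 30.4]
ee_rot: [0.991, -0.077, 0.105, 0.008]
contact_force: [-10.4, 6.3, 4.3]
gripper_width: -0.1
grasp_force: 5.9
```

Emit:
arm_command(
  rows=[
    [[0.002,0.001,0.0002],[0,0,0]],
    [[0.004,0.002,0.0004],[0,0,0]],
    [[0.006,0.003,0.0006],[0,0,0]],
    [[0.008,0.004,0.0008],[0,0,0]],
    [[0.01,0.005,0.001],[0,0,0]],
  ],
)

```text
clock: 9.6
position: [438.9, -13.9, 30.5]
ee_rot: [0.992, -0.077, 0.105, 0.008]
contact_force: [-9.5, 5.6, 2.6]
gripper_width: -0.1
grasp_force: 5.4
```

```bash
python3 - <<'E'
from h import *
info()
E
```

```text
t 9.6 tcpD [-142.1  -94.6   30.5] F [-9.5  5.6  2.6]
pack D [-75.1   4.7] yaw rel -6.68 size [239.5 100.3]
```

Emit:
arm_command(
  rows=[
    [[0.004,0.0016,0.0006],[0,0,0]],
    [[0.009,0.0036,0.0014],[0,0,0]],
    [[0.014,0.0056,0.0022],[0,0,0]],
    [[0.019,0.0076,0.003],[0,0,0]],
    [[0.024,0.0096,0.0038],[0,0,0]],
  ],
)

```text
clock: 10.15
position: [443.9, -17.7, 30.5]
ee_rot: [0.992, -0.077, 0.104, 0.008]
contact_force: [-9.3, 4.8, 2.2]
gripper_width: -0.0
grasp_force: 5.3
```

Emit:
arm_command(
  rows=[
    [[0.005,0.0018,0.0008],[0,0,0]],
    [[0.01,0.0036,0.0018],[0,0,0]],
    [[0.015,0.0055,0.0028],[0,0,0]],
    [[0.02,0.0072,0.0038],[0,0,0]],
    [[0.025,0.009,0.0048],[0,0,0]],
  ],
)

```text
clock: 10.65
position: [449.2, -21.2, 30.4]
ee_rot: [0.992, -0.077, 0.103, 0.009]
contact_force: [-11.6, 3.4, 3.0]
gripper_width: -0.1
grasp_force: 5.8
```

```bash
python3 - <<'E'
from h import *
info()
E
```

```text
t 10.65 tcpD [-130.8 -100.2   30.4] F [-11.6   3.4   3. ]
pack D [-72.4   4.1] yaw rel -2.09 size [239.5 100.3]
```

Emit:
arm_command(
  rows=[
    [[0.005,0.0015,0.0006],[0,0,0]],
    [[0.01,0.003,0.0014],[0,0,0]],
    [[0.015,0.0045,0.0022],[0,0,0]],
    [[0.02,0.006,0.003],[0,0,0]],
    [[0.025,0.0075,0.004],[0,0,0]],
  ],
)

```text
clock: 11.2
position: [454.3, -24.5, 30.4]
ee_rot: [0.992, -0.078, 0.102, 0.009]
contact_force: [-10.8, 4.0, 2.6]
gripper_width: 0.2
grasp_force: 5.8
```

Emit:
arm_command(
  rows=[
    [[0.005,0.0013,0.0008],[0,0,0]],
    [[0.01,0.0026,0.0018],[0,0,0]],
    [[0.015,0.004,0.0028],[0,0,0]],
    [[0.02,0.0055,0.0038],[0,0,0]],
    [[0.025,0.0065,0.0048],[0,0,0]],
  ],
)

```text
clock: 11.7
position: [459.6, -27.5, 30.4]
ee_rot: [0.992, -0.078, 0.102, 0.01]
contact_force: [-11.8, 3.3, 4.5]
gripper_width: 0.4
grasp_force: 6.3
```

Emit:
arm_command(
  rows=[
    [[0.005,0.001,0.0008],[0,0,0]],
    [[0.01,0.002,0.0018],[0,0,0]],
    [[0.015,0.003,0.0028],[0,0,0]],
    [[0.02,0.004,0.0038],[0,0,0]],
    [[0.025,0.005,0.0048],[0,0,0]],
  ],
)

```text
clock: 12.2
position: [464.9, -30.1, 30.3]
ee_rot: [0.992, -0.078, 0.101, 0.01]
contact_force: [-13.1, 2.6, 5.1]
gripper_width: 0.3
grasp_force: 6.6
```

```bash
python3 - <<'E'
from h import *
info()
E
```

```text
t 12.2 tcpD [-113.9 -106.4   30.3] F [-13.1   2.6   5.1]
pack D [-67.8   3.4] yaw rel 4.67 size [239.6 100.3]
```

Emit:
arm_command(
  rows=[
    [[0.005,0.001,-0.002],[0,0,0]],
    [[0.01,0.002,-0.002],[0,0,0]],
    [[0.014,0.003,-0.001],[0,0,0]],
    [[0.018,0.004,0],[0,0,0]],
    [[0.022,0.005,0.001],[0,0,0]],
  ],
)

```text
clock: 12.75
position: [469.6, -32.3, 30.6]
ee_rot: [0.992, -0.078, 0.1, 0.01]
contact_force: [-10.4, 1.3, 0.1]
gripper_width: -0.1
grasp_force: 5.4
```

Emit:
arm_command(
  rows=[
    [[0.003,0.001,0.0006],[0,0,0]],
    [[0.006,0.0015,0.0012],[0,0,0]],
    [[0.009,0.002,0.0018],[0,0,0]],
    [[0.011,0.0025,0.0022],[0,0,0]],
    [[0.011,0.0025,0.0022],[0,0,0]],
  ],
)

```text
clock: 13.25
position: [472.2, -33.4, 30.6]
ee_rot: [0.992, -0.078, 0.1, 0.01]
contact_force: [-11.0, 1.3, -1.4]
gripper_width: 0.1
grasp_force: 5.0
```

```bash
python3 - <<'E'
from h import *
info()
print(rel(D(-175,-106,31),tool(YD,12)),rel(D(-175,100,31),tool(YD,12)))
E
```

```text
t 13.25 tcpD [-106.1 -108.5   30.6] F [-11.    1.3  -1.4]
pack D [-65.4   3.5] yaw rel 7.35 size [240.1 100.1]
(array([-0.2694, -0.011 , -0.0568]), array([0.0011, 0.0025, 0.0017])) (array([-0.265 , -0.835 , -0.0596]), array([0.0011, 0.0025, 0.0017]))
```

Emit:
arm_command(
  rows=[
    [[-0.12,-0.005,-0.026],[0,0,0]],
    [[-0.19,-0.1,-0.041],[0.001,0.0025,0.0017]],
    [[-0.19,-0.28,-0.042],[0.001,0.0025,0.0017]],
    [[-0.189,-0.46,-0.043],[0.001,0.0025,0.0017]],
    [[-0.188,-0.64,-0.043],[0.001,0.0025,0.0017]],
  ],
)

```text
clock: 13.8
position: [456.4, 136.9, 35.1]
ee_rot: [0.991, -0.079, 0.111, 0.005]
contact_force: [1.3, -0.6, 0.2]
gripper_width: -0.3
grasp_force: 0.0
```

Emit:
arm_command(
  rows=[
    [[0,-0.15,0],[0,0,0]],
    [[0,-0.195,0],[0,0,0]],
    [[0.02,-0.195,0.004],[0,0,0]],
    [[0.04,-0.195,0.008],[0,0,0]],
    [[0.04,-0.195,0.008],[0,0,0]],
  ],
)

```text
clock: 14.3
position: [474.2, 180.4, 35.2]
ee_rot: [0.991, -0.08, 0.11, 0.005]
contact_force: [-0.1, -0.1, -0.2]
gripper_width: 0.1
grasp_force: 0.0
```

```bash
python3 - <<'E'
from h import *
info()
print(rel(D(-138,102,31),tool(YD,12)))
E
```

```text
t 14.3 tcpD [-138.7  102.8   35.2] F [-0.1 -0.1 -0.2]
pack D [-65.6   3.6] yaw rel 7.72 size [240.1 100.4]
(array([0.    , 0.0025, 0.017 ]), array([-0.0022, -0.0038, -0.0001]))
```

Emit:
arm_command(
  rows=[
    [[-0.004,0,0.017],[-0.002,-0.004,0]],
    [[-0.004,0,0.019],[-0.002,-0.004,0]],
    [[0.002,0,0.018],[-0.002,-0.004,0]],
    [[0.006,0,0.018],[-0.002,-0.004,0]],
    [[0.01,0,0.0185],[-0.002,-0.004,0]],
  ],
)

```text
clock: 14.85
position: [477.4, 180.8, 31.5]
ee_rot: [0.991, -0.08, 0.104, 0.008]
contact_force: [-0.0, 0.1, 0.6]
gripper_width: 0.1
grasp_force: 0.0
```

Emit:
arm_command(
  rows=[
    [[0.002,0,0.0002],[0,0,0]],
    [[0.004,0,0.0004],[0,0,0]],
    [[0.006,-0.001,0.0006],[0,0,0]],
    [[0.008,-0.002,0.0008],[0,0,0]],
    [[0.01,-0.003,0.001],[0,0,0]],
  ],
)

```text
clock: 15.35
position: [479.2, 180.8, 31.3]
ee_rot: [0.991, -0.08, 0.104, 0.009]
contact_force: [-5.5, 0.3, 2.5]
gripper_width: -0.3
grasp_force: 2.7
```

Emit:
arm_command(
  rows=[
    [[0.002,-0.001,0.0002],[0,0,0]],
    [[0.004,-0.002,0.0004],[0,0,0]],
    [[0.006,-0.003,0.0006],[0,0,0]],
    [[0.008,-0.004,0.0008],[0,0,0]],
    [[0.01,-0.005,0.001],[0,0,0]],
  ],
)

```text
clock: 15.85
position: [479.8, 180.6, 30.9]
ee_rot: [0.991, -0.08, 0.102, 0.01]
contact_force: [-14.7, 2.4, 5.3]
gripper_width: 0.2
grasp_force: 6.9
```

```bash
python3 - <<'E'
from h import *
info()
E
```

```text
t 15.85 tcpD [-133.2  103.9   30.9] F [-14.7   2.4   5.3]
pack D [-65.2   3.5] yaw rel 7.42 size [239.9 100.3]
```

Emit:
arm_command(
  rows=[
    [[0.002,-0.001,-0.004],[0,0,0]],
    [[0.005,-0.002,-0.005],[0,0,0]],
    [[0.009,-0.0035,-0.005],[0,0,0]],
    [[0.013,-0.005,-0.004],[0,0,0]],
    [[0.017,-0.0065,-0.003],[0,0,0]],
  ],
)

```text
clock: 16.4
position: [483.7, 181.4, 31.4]
ee_rot: [0.992, -0.08, 0.102, 0.01]
contact_force: [-10.5, 3.0, -2.9]
gripper_width: -0.0
grasp_force: 5.1
```

Emit:
arm_command(
  rows=[
    [[0.004,-0.0016,0.0006],[0,0,0]],
    [[0.008,-0.0032,0.0012],[0,0,0]],
    [[0.012,-0.0048,0.002],[0,0,0]],
    [[0.016,-0.0064,0.0026],[0,0,0]],
    [[0.02,-0.008,0.0034],[0,0,0]],
  ],
)

```text
clock: 16.9
position: [489.0, 182.6, 31.4]
ee_rot: [0.992, -0.08, 0.102, 0.01]
contact_force: [-9.2, 2.7, -3.3]
gripper_width: -0.1
grasp_force: 4.7
```

```bash
python3 - <<'E'
from h import *
info()
E
```

```text
t 16.9 tcpD [-124.5  107.4   31.4] F [-9.2  2.7 -3.3]
pack D [-62.4   3.8] yaw rel 3.92 size [240.  100.4]
```

Emit:
arm_command(
  rows=[
    [[0.005,-0.0018,0.001],[0,0,0]],
    [[0.01,-0.0036,0.002],[0,0,0]],
    [[0.015,-0.0054,0.003],[0,0,0]],
    [[0.02,-0.007,0.004],[0,0,0]],
    [[0.025,-0.0085,0.005],[0,0,0]],
  ],
)

```text
clock: 17.45
position: [495.7, 183.8, 31.5]
ee_rot: [0.992, -0.08, 0.102, 0.01]
contact_force: [-8.7, 2.9, -3.1]
gripper_width: 0.0
grasp_force: 4.9
```

Emit:
arm_command(
  rows=[
    [[0.005,-0.0016,0.001],[0,0,0]],
    [[0.01,-0.0032,0.002],[0,0,0]],
    [[0.015,-0.0048,0.003],[0,0,0]],
    [[0.02,-0.0064,0.004],[0,0,0]],
    [[0.025,-0.008,0.005],[0,0,0]],
  ],
)

```text
clock: 17.95
position: [502.3, 184.8, 31.6]
ee_rot: [0.992, -0.08, 0.102, 0.01]
contact_force: [-9.6, 2.8, -3.5]
gripper_width: -0.3
grasp_force: 4.9
```

Emit:
arm_command(
  rows=[
    [[0.004,-0.0012,0.0008],[0,0,0]],
    [[0.008,-0.0024,0.0016],[0,0,0]],
    [[0.012,-0.0036,0.0024],[0,0,0]],
    [[0.016,-0.0048,0.0032],[0,0,0]],
    [[0.016,-0.0048,0.0032],[0,0,0]],
  ],
)

```text
clock: 18.45
position: [506.6, 185.4, 31.6]
ee_rot: [0.992, -0.08, 0.102, 0.01]
contact_force: [-8.4, 3.0, -3.4]
gripper_width: 0.1
grasp_force: 4.4
```

```bash
python3 - <<'E'
from h import *
info()
E
```

```text
t 18.45 tcpD [-107.6  113.    31.6] F [-8.4  3.  -3.4]
pack D [-56.9   4.1] yaw rel -1.95 size [240.  100.7]
```

Emit:
arm_command(
  rows=[
    [[0.003,-0.001,0.0006],[0,0,0]],
    [[0.006,-0.002,0.0012],[0,0,0]],
    [[0.009,-0.003,0.0018],[0,0,0]],
    [[0.011,-0.0035,0.0022],[0,0,0]],
    [[0.013,-0.004,0.0026],[0,0,0]],
  ],
)

```text
clock: 19.0
position: [509.7, 185.7, 31.6]
ee_rot: [0.992, -0.08, 0.101, 0.01]
contact_force: [-9.4, 4.8, -3.9]
gripper_width: 0.1
grasp_force: 5.0
```

Emit:
arm_command(
  rows=[
    [[0.0015,0,0.0003],[0,0,0]],
    [[0.003,-0.001,0.0006],[0,0,0]],
    [[0.0045,-0.001,0.0009],[0,0,0]],
    [[0.006,-0.0015,0.0012],[0,0,0]],
    [[0.006,-0.0015,0.0012],[0,0,0]],
  ],
)

```text
clock: 19.5
position: [511.3, 185.9, 31.6]
ee_rot: [0.992, -0.08, 0.101, 0.01]
contact_force: [-9.1, 3.9, -3.9]
gripper_width: -0.5
grasp_force: 4.8
```

```bash
python3 - <<'E'
from h import *
info()
print(rel(D(-140,112,31),tool(YD,12)))
E
```

```text
t 19.5 tcpD [-103.   114.3   31.6] F [-9.1  3.9 -3.9]
pack D [-55.3   4.1] yaw rel -3.53 size [240.  100.7]
(array([-0.1457,  0.0091, -0.0274]), array([0.0009, 0.0016, 0.0005]))
```

Emit:
arm_command(
  rows=[
    [[-0.11,0.0,-0.024],[0,0,0]],
    [[-0.135,0.1,-0.026],[0.001,0.0015,0]],
    [[-0.135,0.28,-0.025],[0.001,0.0015,0]],
    [[-0.135,0.46,-0.024],[0.001,0.0015,0]],
    [[-0.135,0.64,-0.023],[0.001,0.0015,0]],
  ],
)

```text
clock: 20.05
position: [454.9, 34.0, 32.6]
ee_rot: [0.991, -0.079, 0.107, 0.006]
contact_force: [0.1, 0.5, -0.3]
gripper_width: -0.1
grasp_force: 0.0
```

Emit:
arm_command(
  rows=[
    [[0,0.15,0.0],[0,0,0]],
    [[0,0.21,0.0],[0,0,0]],
    [[0.02,0.21,0.004],[0,0,0]],
    [[0.04,0.21,0.008],[0,0,0]],
    [[0.045,0.21,0.009],[0,0,0]],
  ],
)

```text
clock: 20.55
position: [460.1, -17.5, 32.8]
ee_rot: [0.991, -0.079, 0.108, 0.006]
contact_force: [-0.3, 0.8, -0.1]
gripper_width: -0.1
grasp_force: 0.0
```

```bash
python3 - <<'E'
from h import *
info()
print(rel(D(-121,-98,31.5),tool(YD,12)))
E
```

```text
t 20.55 tcpD [-120.6  -94.7   32.8] F [-0.3  0.8 -0.1]
pack D [-55.4   3.9] yaw rel -3.47 size [239.6 100.5]
(array([-0.0013,  0.0128,  0.0043]), array([-0.0017, -0.0018,  0.001 ]))
```

Emit:
arm_command(
  rows=[
    [[-0.001,0.013,0.003],[-0.001,-0.002,0.001]],
    [[0.003,0.013,0.003],[-0.001,-0.002,0.001]],
    [[0.007,0.013,0.003],[-0.001,-0.002,0.001]],
    [[0.01,0.013,0.0035],[-0.001,-0.002,0.001]],
    [[0.013,0.013,0.0035],[-0.001,-0.002,0.001]],
  ],
)

```text
clock: 21.1
position: [461.0, -22.3, 32.2]
ee_rot: [0.991, -0.081, 0.103, 0.008]
contact_force: [0.2, -0.5, 0.0]
gripper_width: -0.4
grasp_force: 0.0
```

Emit:
arm_command(
  rows=[
    [[0.002,0.0,-0.0005],[0,0,0]],
    [[0.004,0.0,-0.001],[0,0,0]],
    [[0.006,0.001,-0.0015],[0,0,0]],
    [[0.008,0.002,-0.002],[0,0,0]],
    [[0.01,0.003,-0.002],[0,0,0]],
  ],
)

```text
clock: 21.6
position: [462.7, -23.7, 33.0]
ee_rot: [0.991, -0.081, 0.103, 0.008]
contact_force: [-2.0, 1.5, -0.2]
gripper_width: 0.6
grasp_force: 1.4
```

Emit:
arm_command(
  rows=[
    [[0.003,0.001,0.0],[0,0,0]],
    [[0.006,0.002,0.0],[0,0,0]],
    [[0.009,0.003,0.0006],[0,0,0]],
    [[0.012,0.004,0.0012],[0,0,0]],
    [[0.015,0.005,0.002],[0,0,0]],
  ],
)

```text
clock: 22.1
position: [463.3, -26.4, 32.2]
ee_rot: [0.992, -0.082, 0.101, 0.009]
contact_force: [-9.8, 5.8, 3.7]
gripper_width: -0.1
grasp_force: 5.4
```

```bash
python3 - <<'E'
from h import *
info()
E
```

```text
t 22.1 tcpD [-116.  -103.    32.2] F [-9.8  5.8  3.7]
pack D [-55.3   3.8] yaw rel -3.21 size [239.7 100.3]
```

Emit:
arm_command(
  rows=[
    [[0.003,0.0,-0.002],[0,0,0]],
    [[0.007,0.001,-0.002],[0,0,0]],
    [[0.011,0.002,-0.001],[0,0,0]],
    [[0.015,0.003,0],[0,0,0]],
    [[0.019,0.004,0.001],[0,0,0]],
  ],
)

```text
clock: 22.65
position: [466.6, -28.8, 32.4]
ee_rot: [0.992, -0.082, 0.099, 0.01]
contact_force: [-10.0, 4.9, 3.1]
gripper_width: -0.1
grasp_force: 5.4
```

Emit:
arm_command(
  rows=[
    [[0.003,0.001,0.0006],[0,0,0]],
    [[0.006,0.0015,0.0012],[0,0,0]],
    [[0.009,0.002,0.0018],[0,0,0]],
    [[0.0115,0.0025,0.0023],[0,0,0]],
    [[0.014,0.003,0.0028],[0,0,0]],
  ],
)

```text
clock: 23.15
position: [469.3, -30.5, 32.3]
ee_rot: [0.992, -0.082, 0.099, 0.01]
contact_force: [-11.0, 4.0, 4.5]
gripper_width: 0.2
grasp_force: 5.9
```

```bash
python3 - <<'E'
from h import *
info()
E
```

```text
t 23.15 tcpD [-109.4 -106.    32.3] F [-11.    4.    4.5]
pack D [-53.6   3.5] yaw rel -0.66 size [239.8 101. ]
```

Emit:
arm_command(
  rows=[
    [[0.003,0.0005,-0.0015],[0,0,0]],
    [[0.006,0.001,-0.002],[0,0,0]],
    [[0.009,0.0015,-0.002],[0,0,0]],
    [[0.012,0.002,-0.001],[0,0,0]],
    [[0.014,0.0025,-0.0005],[0,0,0]],
  ],
)

```text
clock: 23.7
position: [471.9, -32.0, 32.5]
ee_rot: [0.992, -0.082, 0.098, 0.01]
contact_force: [-9.6, 3.1, 0.1]
gripper_width: -0.0
grasp_force: 5.1
```

Emit:
arm_command(
  rows=[
    [[0.0015,0.0,0.0002],[0,0,0]],
    [[0.003,0.0005,0.0004],[0,0,0]],
    [[0.0045,0.001,0.0006],[0,0,0]],
    [[0.0045,0.001,0.0006],[0,0,0]],
  ],
)

```text
clock: 24.1
position: [472.8, -32.5, 32.5]
ee_rot: [0.992, -0.083, 0.098, 0.01]
contact_force: [-9.4, 1.8, -0.2]
gripper_width: -0.3
grasp_force: 4.8
```

```bash
python3 - <<'E'
from h import *
info()
E
```

```text
t 24.1 tcpD [-105.7 -107.5   32.5] F [-9.4  1.8 -0.2]
pack D [-52.5   3.3] yaw rel 0.8 size [239.1 100.4]
```

Emit:
arm_command(
  rows=[
    [[-0.09,0,-0.019],[0,0,0]],
    [[-0.1,-0.12,-0.021],[0.001,0.003,0]],
    [[-0.1,-0.3,-0.021],[0.001,0.003,0]],
    [[-0.1,-0.48,-0.021],[0.001,0.003,0]],
    [[-0.1,-0.66,-0.021],[0.001,0.003,0]],
  ],
)

```text
clock: 24.65
position: [480.8, 138.5, 35.8]
ee_rot: [0.991, -0.081, 0.108, 0.006]
contact_force: [0.0, -0.5, 0.6]
gripper_width: 0.1
grasp_force: 0.0
```

Emit:
arm_command(
  rows=[
    [[0,-0.15,0],[0,0,0]],
    [[0,-0.2,0],[0,0,0]],
    [[0.02,-0.2,0.004],[0,0,0]],
    [[0.04,-0.2,0.008],[0,0,0]],
    [[0.05,-0.2,0.01],[0,0,0]],
  ],
)

```text
clock: 25.15
position: [501.4, 182.7, 35.8]
ee_rot: [0.991, -0.082, 0.108, 0.007]
contact_force: [-0.1, 0.0, 0.1]
gripper_width: -0.7
grasp_force: 0.0
```

```bash
python3 - <<'E'
from h import *
info()
print(rel(D(-113,105,31.5),tool(YD,12)))
E
```

```text
t 25.15 tcpD [-112.3  109.5   35.8] F [-0.1  0.   0.1]
pack D [-52.4   3.3] yaw rel 0.83 size [239.9 100.6]
(array([-0.0076,  0.0186,  0.0161]), array([-0.0012, -0.0024, -0.0011]))
```

Emit:
arm_command(
  rows=[
    [[-0.005,0.015,0.016],[-0.001,-0.002,0]],
    [[-0.003,0.0186,0.017],[-0.001,-0.002,0]],
    [[0.001,0.0186,0.016],[-0.001,-0.002,0]],
    [[0.005,0.0186,0.016],[-0.001,-0.002,0]],
    [[0.008,0.0186,0.016],[-0.001,-0.002,0]],
  ],
)

```text
clock: 25.7
position: [503.4, 179.2, 32.6]
ee_rot: [0.991, -0.081, 0.105, 0.008]
contact_force: [0.3, -0.1, 1.0]
gripper_width: -0.1
grasp_force: 0.0
```

Emit:
arm_command(
  rows=[
    [[0.002,0,-0.0005],[0,0,0]],
    [[0.004,0,-0.001],[0,0,0]],
    [[0.006,0,-0.0015],[0,0,0]],
    [[0.008,-0.001,-0.002],[0,0,0]],
    [[0.01,-0.002,-0.002],[0,0,0]],
  ],
)

```text
clock: 26.2
position: [504.7, 178.9, 33.0]
ee_rot: [0.991, -0.081, 0.104, 0.008]
contact_force: [-6.8, 1.9, 1.9]
gripper_width: 0.2
grasp_force: 3.8
```

Emit:
arm_command(
  rows=[
    [[0.002,-0.001,-0.0005],[0,0,0]],
    [[0.004,-0.002,-0.001],[0,0,0]],
    [[0.006,-0.003,-0.001],[0,0,0]],
    [[0.008,-0.004,-0.001],[0,0,0]],
    [[0.008,-0.004,-0.001],[0,0,0]],
  ],
)

```text
clock: 26.7
position: [504.9, 178.8, 33.0]
ee_rot: [0.991, -0.081, 0.103, 0.009]
contact_force: [-13.3, 4.2, 3.5]
gripper_width: 0.0
grasp_force: 6.6
```

```bash
python3 - <<'E'
from h import *
info()
E
```

```text
t 26.7 tcpD [-108.1  106.2   33. ] F [-13.3   4.2   3.5]
pack D [-52.5   3.3] yaw rel 0.78 size [240.  100.6]
```

Emit:
arm_command(
  rows=[
    [[0.0015,-0.001,-0.002],[0,0,0]],
    [[0.003,-0.002,-0.002],[0,0,0]],
    [[0.005,-0.003,-0.002],[0,0,0]],
    [[0.007,-0.0035,-0.0015],[0,0,0]],
    [[0.009,-0.004,-0.001],[0,0,0]],
  ],
)

```text
clock: 27.25
position: [506.8, 179.0, 33.1]
ee_rot: [0.991, -0.081, 0.103, 0.01]
contact_force: [-12.4, 3.6, 0.7]
gripper_width: -0.2
grasp_force: 6.1
```

```bash
python3 - <<'E'
from h import *
info()
E
```

```text
t 27.25 tcpD [-106.3  106.7   33.1] F [-12.4   3.6   0.7]
pack D [-52.   3.] yaw rel -0.03 size [239.3 100.7]
```

Emit:
arm_command(
  rows=[
    [[0.0015,-0.0005,0],[0,0,0]],
    [[0.003,-0.001,0],[0,0,0]],
    [[0.0045,-0.0015,0.0002],[0,0,0]],
    [[0.006,-0.002,0.0005],[0,0,0]],
    [[0.0075,-0.0025,0.0008],[0,0,0]],
  ],
)

```text
clock: 27.8
position: [508.6, 179.2, 33.1]
ee_rot: [0.991, -0.081, 0.102, 0.01]
contact_force: [-11.6, 3.9, -1.1]
gripper_width: -0.4
grasp_force: 5.8
```

```bash
python3 - <<'E'
from h import *
info()
E
```

```text
t 27.8 tcpD [-104.5  107.2   33.1] F [-11.6   3.9  -1.1]
pack D [-51.2   3.2] yaw rel -0.64 size [239.6 100.4]
```

Emit:
arm_command(
  rows=[
    [[0.001,0,0.0002],[0,0,0]],
    [[0.002,-0.0005,0.0004],[0,0,0]],
    [[0.003,-0.0005,0.0006],[0,0,0]],
  ],
)

```text
clock: 28.15
position: [509.4, 179.3, 33.1]
ee_rot: [0.991, -0.081, 0.102, 0.01]
contact_force: [-10.7, 3.8, -0.7]
gripper_width: -0.4
grasp_force: 5.8
```

Emit:
arm_command(
  rows=[
    [[0.001,0,0.0002],[0,0,0]],
    [[0.002,-0.0005,0.0004],[0,0,0]],
  ],
)

```text
clock: 28.35
position: [510.0, 179.4, 33.1]
ee_rot: [0.991, -0.081, 0.102, 0.01]
contact_force: [-10.0, 4.9, -0.6]
gripper_width: 0.2
grasp_force: 5.8
```

```bash
python3 - <<'E'
from h import *
info()
E
```

```text
t 28.35 tcpD [-103.2  107.6   33.1] F [-10.    4.9  -0.6]
pack D [-51.    3.2] yaw rel -1.09 size [239.9 100.4]
```

Emit:
arm_command(
  rows=[
    [[0.001,0,0.0002],[0,0,0]],
    [[0.002,-0.0005,0.0004],[0,0,0]],
  ],
)

```text
clock: 28.6
position: [510.2, 179.3, 33.1]
ee_rot: [0.991, -0.081, 0.102, 0.01]
contact_force: [-13.4, 5.4, 1.2]
gripper_width: -0.1
grasp_force: 7.5
```

Emit:
arm_command(
  rows=[
    [[0.001,0,0.0002],[0,0,0]],
    [[0.002,-0.0005,0.0004],[0,0,0]],
  ],
)

```text
clock: 28.8
position: [510.3, 179.3, 33.1]
ee_rot: [0.991, -0.081, 0.102, 0.01]
contact_force: [-16.8, 5.9, 3.1]
gripper_width: -0.3
grasp_force: 8.9
```

```bash
python3 - <<'E'
from h import *
info()
E
```

```text
t 28.8 tcpD [-103.   107.6   33.1] F [-16.8   5.9   3.1]
pack D [-50.8   2.8] yaw rel -1.23 size [239.3 100.4]
```

Left contact touched its block (force rose to 18 N). Switching to the right end.

Emit:
arm_command(
  rows=[
    [[-0.08,0.002,-0.017],[0,0,0]],
    [[-0.11,0.12,-0.021],[0.001,0.002,0]],
    [[-0.11,0.3,-0.021],[0.001,0.002,0]],
    [[-0.11,0.48,-0.02],[0.001,0.002,0]],
    [[-0.11,0.66,-0.019],[0.001,0.002,0]],
  ],
)

```text
clock: 29.35
position: [459.5, 21.5, 33.9]
ee_rot: [0.991, -0.08, 0.108, 0.006]
contact_force: [0.6, -0.6, 0.6]
gripper_width: -0.1
grasp_force: 0.0
```

Emit:
arm_command(
  rows=[
    [[0,0.12,0],[0,0,0]],
    [[0,0.18,0],[0,0,0]],
    [[0.02,0.18,0.004],[0,0,0]],
    [[0.04,0.18,0.008],[0,0,0]],
    [[0.05,0.18,0.01],[0,0,0]],
  ],
)

```text
clock: 29.85
position: [466.9, -22.8, 34.1]
ee_rot: [0.991, -0.081, 0.109, 0.006]
contact_force: [0.8, 0.7, 0.3]
gripper_width: 0.2
grasp_force: 0.0
```

```bash
python3 - <<'E'
from h import *
info()
print(rel(D(-111,-101,31.5),tool(YD,12)))
E
```

```text
t 29.85 tcpD [-113.1  -98.9   34.1] F [0.8 0.7 0.3]
pack D [-50.9   3.1] yaw rel -0.94 size [239.5 100.7]
(array([0.0057, 0.0091, 0.0116]), array([-0.0017, -0.0029, -0.    ]))
```

Emit:
arm_command(
  rows=[
    [[0.002,0.009,0.01],[-0.0015,-0.003,0]],
    [[0.006,0.009,0.01],[-0.0015,-0.003,0]],
    [[0.01,0.009,0.01],[-0.0015,-0.003,0]],
    [[0.013,0.009,0.01],[-0.0015,-0.003,0]],
    [[0.016,0.009,0.01],[-0.0015,-0.003,0]],
  ],
)

```text
clock: 30.4
position: [469.2, -26.6, 32.2]
ee_rot: [0.991, -0.081, 0.103, 0.008]
contact_force: [1.5, -0.2, 1.3]
gripper_width: -0.3
grasp_force: 0.0
```

Emit:
arm_command(
  rows=[
    [[0.002,0,-0.0005],[0,0,0]],
    [[0.004,0,-0.001],[0,0,0]],
    [[0.006,0.001,-0.0015],[0,0,0]],
    [[0.008,0.001,-0.002],[0,0,0]],
  ],
)

```text
clock: 30.8
position: [471.0, -27.2, 33.1]
ee_rot: [0.991, -0.081, 0.103, 0.008]
contact_force: [0.2, 0.1, 0.5]
gripper_width: 0.1
grasp_force: 0.0
```

Emit:
arm_command(
  rows=[
    [[0.0015,0,-0.0005],[0,0,0]],
    [[0.003,0.0005,-0.001],[0,0,0]],
    [[0.0045,0.001,-0.001],[0,0,0]],
    [[0.006,0.0015,-0.001],[0,0,0]],
  ],
)

```text
clock: 31.2
position: [471.5, -28.1, 33.3]
ee_rot: [0.991, -0.082, 0.103, 0.009]
contact_force: [-3.8, 2.0, 0.4]
gripper_width: 0.1
grasp_force: 1.9
```

```bash
python3 - <<'E'
from h import *
info()
E
```

```text
t 31.2 tcpD [-107.6 -103.3   33.3] F [-3.8  2.   0.4]
pack D [-50.9   2.9] yaw rel -1.03 size [239.5 100.9]
```

Emit:
arm_command(
  rows=[
    [[0.0015,0,0],[0,0,0]],
    [[0.003,0.0005,0],[0,0,0]],
    [[0.0045,0.001,0],[0,0,0]],
    [[0.006,0.0015,0],[0,0,0]],
    [[0.0075,0.002,0],[0,0,0]],
  ],
)

```text
clock: 31.75
position: [471.4, -29.3, 32.9]
ee_rot: [0.991, -0.082, 0.101, 0.009]
contact_force: [-7.7, 5.7, 2.5]
gripper_width: 0.1
grasp_force: 4.5
```

Emit:
arm_command(
  rows=[
    [[0.0012,0.0005,-0.0005],[0,0,0]],
    [[0.0024,0.001,-0.001],[0,0,0]],
    [[0.0036,0.0015,-0.001],[0,0,0]],
    [[0.0048,0.002,-0.001],[0,0,0]],
  ],
)

```text
clock: 32.15
position: [471.7, -30.2, 32.9]
ee_rot: [0.992, -0.082, 0.1, 0.01]
contact_force: [-7.7, 5.1, -0.5]
gripper_width: 0.2
grasp_force: 4.5
```

```bash
python3 - <<'E'
from h import *
info()
E
```

```text
t 32.15 tcpD [-107.1 -105.4   32.9] F [-7.7  5.1 -0.5]
pack D [-50.8   3. ] yaw rel -0.71 size [239.7 100.5]
```

Emit:
arm_command(
  rows=[
    [[0.0012,0.0003,0.0002],[0,0,0]],
    [[0.0024,0.0006,0.0004],[0,0,0]],
    [[0.0036,0.001,0.0006],[0,0,0]],
    [[0.0048,0.0014,0.0008],[0,0,0]],
  ],
)

```text
clock: 32.6
position: [472.6, -30.8, 32.9]
ee_rot: [0.992, -0.082, 0.1, 0.01]
contact_force: [-8.7, 5.3, -0.1]
gripper_width: -0.0
grasp_force: 4.6
```

Emit:
arm_command(
  rows=[
    [[0.001,0.0003,0.0002],[0,0,0]],
    [[0.002,0.0006,0.0004],[0,0,0]],
    [[0.003,0.001,0.0006],[0,0,0]],
  ],
)

```text
clock: 32.9
position: [473.2, -31.3, 32.9]
ee_rot: [0.992, -0.082, 0.1, 0.01]
contact_force: [-8.2, 4.8, 0.6]
gripper_width: 0.2
grasp_force: 4.7
```

```bash
python3 - <<'E'
from h import *
info()
E
```

```text
t 32.9 tcpD [-105.4 -106.2   32.9] F [-8.2  4.8  0.6]
pack D [-50.5   3.1] yaw rel -0.3 size [240.  100.6]
```

Emit:
arm_command(
  rows=[
    [[0.001,0.0003,0.0002],[0,0,0]],
    [[0.002,0.0006,0.0004],[0,0,0]],
    [[0.003,0.0008,0.0006],[0,0,0]],
  ],
)

```text
clock: 33.25
position: [473.9, -31.6, 32.9]
ee_rot: [0.992, -0.082, 0.1, 0.01]
contact_force: [-8.2, 5.3, 1.2]
gripper_width: 0.2
grasp_force: 4.8
```

Emit:
arm_command(
  rows=[
    [[0.001,0.0003,0.0002],[0,0,0]],
    [[0.002,0.0006,0.0004],[0,0,0]],
  ],
)

```text
clock: 33.45
position: [474.3, -31.9, 32.9]
ee_rot: [0.992, -0.082, 0.1, 0.01]
contact_force: [-9.1, 5.5, 1.7]
gripper_width: 0.0
grasp_force: 4.9
```

```bash
python3 - <<'E'
from h import *
info()
E
```

```text
t 33.45 tcpD [-104.3 -106.7   32.9] F [-9.1  5.5  1.7]
pack D [-50.1   2.8] yaw rel 0.28 size [239.7 100.4]
```

Emit:
arm_command(
  rows=[
    [[0.001,0.0003,0],[0,0,0]],
    [[0.002,0.0006,0],[0,0,0]],
  ],
)

```text
clock: 33.7
position: [474.6, -32.1, 32.9]
ee_rot: [0.992, -0.082, 0.1, 0.01]
contact_force: [-10.2, 6.4, 0.9]
gripper_width: -0.1
grasp_force: 5.4
```

```bash
python3 - <<'E'
from h import *
info()
E
```

```text
t 33.7 tcpD [-104.  -106.8   32.9] F [-10.2   6.4   0.9]
pack D [-50.2   2.7] yaw rel 0.56 size [240.1 101. ]
```

Emit:
arm_command(
  rows=[
    [[0.001,0.0,0],[0,0,0]],
    [[0.0015,0.0,0],[0,0,0]],
  ],
)

```text
clock: 33.95
position: [474.6, -32.2, 32.9]
ee_rot: [0.992, -0.082, 0.1, 0.01]
contact_force: [-10.5, 7.1, 1.9]
gripper_width: 0.0
grasp_force: 6.0
```

Emit:
arm_command(
  rows=[
    [[0.001,0.0,0],[0,0,0]],
  ],
)

```text
clock: 34.05
position: [474.6, -32.3, 32.8]
ee_rot: [0.992, -0.082, 0.099, 0.01]
contact_force: [-12.8, 6.6, 1.3]
gripper_width: -0.1
grasp_force: 6.3
```

```bash
python3 - <<'E'
from h import *
info()
E
```

```text
t 34.05 tcpD [-104.  -107.    32.8] F [-12.8   6.6   1.3]
pack D [-50.    2.7] yaw rel 0.43 size [239.5 100.4]
```

Emit:
arm_command(
  rows=[
    [[-0.08,0,-0.017],[0,0,0]],
    [[-0.095,-0.12,-0.02],[0.001,0.002,0]],
    [[-0.095,-0.3,-0.02],[0.001,0.002,0]],
    [[-0.095,-0.48,-0.02],[0.001,0.002,0]],
    [[-0.095,-0.66,-0.02],[0.001,0.002,0]],
  ],
)

```text
clock: 34.6
position: [482.8, 137.6, 35.3]
ee_rot: [0.991, -0.081, 0.107, 0.007]
contact_force: [1.8, -0.9, -0.5]
gripper_width: 0.0
grasp_force: 0.0
```

Emit:
arm_command(
  rows=[
    [[0,-0.12,0],[0,0,0]],
    [[0,-0.18,0.004],[0,0,0]],
    [[0.02,-0.18,0.012],[0,0,0]],
    [[0.04,-0.18,0.018],[0,0,0]],
    [[0.05,-0.18,0.02],[0,0,0]],
  ],
)

```text
clock: 35.1
position: [502.7, 176.4, 32.4]
ee_rot: [0.991, -0.082, 0.106, 0.008]
contact_force: [-0.6, -0.1, -0.2]
gripper_width: 0.1
grasp_force: 0.0
```

```bash
python3 - <<'E'
from h import *
info()
print(rel(D(-107,106,33),tool(YD,12)))
E
```

```text
t 35.1 tcpD [-109.9  103.5   32.4] F [-0.6 -0.1 -0.2]
pack D [-50.1   3.1] yaw rel 0.15 size [240.  100.1]
(array([ 0.0106, -0.0093,  0.0007]), array([-0.0007, -0.0014, -0.0011]))
```

Emit:
arm_command(
  rows=[
    [[0.003,-0.005,0],[0,-0.001,-0.001]],
    [[0.007,-0.009,0],[0,-0.001,-0.001]],
    [[0.011,-0.009,0.0005],[0,-0.001,-0.001]],
    [[0.014,-0.009,0.001],[0,-0.001,-0.001]],
    [[0.016,-0.009,0.001],[0,-0.001,-0.001]],
  ],
)

```text
clock: 35.65
position: [506.8, 179.4, 33.3]
ee_rot: [0.991, -0.08, 0.105, 0.007]
contact_force: [0.1, 0.7, -0.0]
gripper_width: 0.2
grasp_force: 0.0
```

Emit:
arm_command(
  rows=[
    [[0.0015,0,-0.0005],[0,0,0]],
    [[0.003,0,-0.001],[0,0,0]],
    [[0.0045,0,-0.001],[0,0,0]],
    [[0.006,0,-0.001],[0,0,0]],
  ],
)

```text
clock: 36.05
position: [508.1, 179.3, 33.8]
ee_rot: [0.991, -0.08, 0.105, 0.007]
contact_force: [-2.7, 1.1, 0.4]
gripper_width: 0.2
grasp_force: 1.3
```

Emit:
arm_command(
  rows=[
    [[0.0015,0,-0.0005],[0,0,0]],
    [[0.003,0,-0.001],[0,0,0]],
    [[0.0045,-0.0005,-0.001],[0,0,0]],
  ],
)

```text
clock: 36.35
position: [508.3, 179.1, 33.8]
ee_rot: [0.991, -0.079, 0.104, 0.007]
contact_force: [-8.0, 4.3, 1.9]
gripper_width: -0.1
grasp_force: 4.1
```

```bash
python3 - <<'E'
from h import *
info()
E
```

```text
t 36.35 tcpD [-104.9  107.1   33.8] F [-8.   4.3  1.9]
pack D [-50.    2.9] yaw rel 0.34 size [239.7 100.5]
```

Emit:
arm_command(
  rows=[
    [[0.001,-0.0005,-0.0005],[0,0,0]],
    [[0.002,-0.001,-0.001],[0,0,0]],
    [[0.003,-0.001,-0.001],[0,0,0]],
  ],
)

```text
clock: 36.7
position: [508.4, 179.1, 33.9]
ee_rot: [0.991, -0.079, 0.104, 0.008]
contact_force: [-9.6, 5.0, 0.5]
gripper_width: -0.1
grasp_force: 5.2
```

Emit:
arm_command(
  rows=[
    [[0.001,-0.0003,0],[0,0,0]],
    [[0.002,-0.0006,0],[0,0,0]],
    [[0.003,-0.001,0],[0,0,0]],
  ],
)

```text
clock: 37.0
position: [508.4, 179.0, 33.8]
ee_rot: [0.991, -0.079, 0.104, 0.008]
contact_force: [-14.3, 5.3, 2.6]
gripper_width: 0.2
grasp_force: 6.9
```

```bash
python3 - <<'E'
from h import *
info()
E
```

```text
t 37.0 tcpD [-104.7  107.    33.8] F [-14.3   5.3   2.6]
pack D [-50.2   2.6] yaw rel 0.32 size [239.6 100.4]
```

Emit:
arm_command(
  rows=[
    [[0.0003,-0.0008,-0.0012],[0,0,0]],
    [[0.0006,-0.0012,-0.0018],[0,0,0]],
  ],
)

```text
clock: 37.25
position: [508.4, 179.1, 34.0]
ee_rot: [0.991, -0.079, 0.103, 0.008]
contact_force: [-10.1, 5.1, -1.2]
gripper_width: -0.1
grasp_force: 5.4
```

Emit:
arm_command(
  rows=[
    [[0.0006,-0.0002,-0.0002],[0,0,0]],
  ],
)

```text
clock: 37.35
position: [508.4, 179.0, 33.9]
ee_rot: [0.991, -0.08, 0.103, 0.008]
contact_force: [-11.4, 5.9, -0.5]
gripper_width: -0.1
grasp_force: 6.0
```

```bash
python3 - <<'E'
from h import *
info()
E
```

```text
t 37.35 tcpD [-104.8  107.    33.9] F [-11.4   5.9  -0.5]
pack D [-50.1   2.7] yaw rel 0.45 size [239.8 100.7]
```

Emit:
arm_command(
  rows=[
    [[0.0008,0,0],[0,0,0]],
    [[0.0016,-0.0003,0],[0,0,0]],
  ],
)

```text
clock: 37.6
position: [508.7, 179.0, 33.9]
ee_rot: [0.991, -0.079, 0.103, 0.008]
contact_force: [-11.5, 4.8, -1.0]
gripper_width: -0.0
grasp_force: 6.0
```

Emit:
arm_command(
  rows=[
    [[0.0008,0,-0.0002],[0,0,0]],
  ],
)

```text
clock: 37.7
position: [508.9, 179.0, 34.0]
ee_rot: [0.991, -0.079, 0.103, 0.008]
contact_force: [-10.5, 5.4, -2.0]
gripper_width: 0.1
grasp_force: 5.7
```

```bash
python3 - <<'E'
from h import *
info()
im,_=arm.get_image("top")
cv2.imwrite("pics/flush.png",cv2.resize(im[140:250,220:380],None,fx=5,fy=5,interpolation=cv2.INTER_CUBIC))
E
```

```text
t 37.7 tcpD [-104.3  107.1   34. ] F [-10.5   5.4  -2. ]
pack D [-49.8   2.6] yaw rel 0.22 size [239.5 100.4]
```

View pics/flush.png

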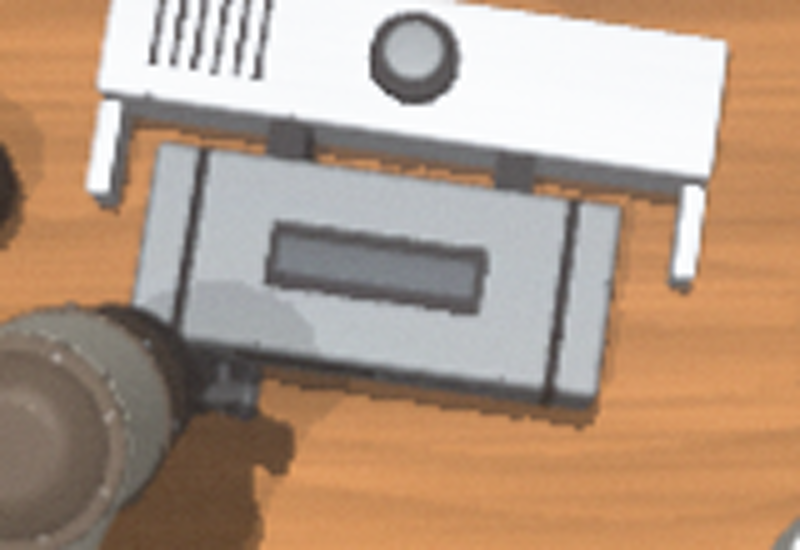

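The crop shows the pack's back at both dark blocks, (290,140) and (515,170), with the finger on the left end. The left end is still moving, so I keep going gently.

Emit:
arm_command(
  rows=[
    [[0.0008,-0.0002,0],[0,0,0]],
    [[0.0016,-0.0004,0.0002],[0,0,0]],
  ],
)

```text
clock: 38.0
position: [509.2, 179.1, 34.0]
ee_rot: [0.991, -0.079, 0.103, 0.008]
contact_force: [-11.3, 6.0, -1.8]
gripper_width: -0.4
grasp_force: 5.8
```

Emit:
arm_command(
  rows=[
    [[0.0008,-0.0002,0.0001],[0,0,0]],
    [[0.0014,-0.0004,0.0002],[0,0,0]],
  ],
)

```text
clock: 38.2
position: [509.5, 179.1, 33.9]
ee_rot: [0.991, -0.079, 0.103, 0.008]
contact_force: [-12.4, 6.5, -0.4]
gripper_width: -0.0
grasp_force: 6.8
```

```bash
python3 - <<'E'
from h import *
info()
E
```

```text
t 38.2 tcpD [-103.7  107.3   33.9] F [-12.4   6.5  -0.4]
pack D [-49.8   2.7] yaw rel -0.07 size [239.6 101. ]
```

Emit:
arm_command(
  rows=[
    [[0.0008,-0.0002,0],[0,0,0]],
  ],
)

```text
clock: 38.35
position: [509.5, 179.1, 34.0]
ee_rot: [0.991, -0.079, 0.103, 0.008]
contact_force: [-13.2, 6.4, -0.2]
gripper_width: -0.1
grasp_force: 7.2
```

Emit:
arm_command(
  rows=[
    [[0.0006,-0.0002,0],[0,0,0]],
  ],
)

```text
clock: 38.45
position: [509.5, 179.1, 33.9]
ee_rot: [0.991, -0.079, 0.103, 0.009]
contact_force: [-14.3, 7.9, -0.3]
gripper_width: -0.1
grasp_force: 7.6
```

```bash
python3 - <<'E'
from h import *
info()
E
```

```text
t 38.45 tcpD [-103.7  107.2   33.9] F [-14.3   7.9  -0.3]
pack D [-49.5   2.5] yaw rel 0.02 size [239.  100.8]
```

Emit:
arm_command(
  rows=[
    [[-0.08,0.002,-0.017],[0,0,0]],
    [[-0.11,0.12,-0.021],[0.001,0.002,0]],
    [[-0.11,0.3,-0.021],[0.001,0.002,0]],
    [[-0.11,0.48,-0.02],[0.001,0.002,0]],
    [[-0.11,0.66,-0.019],[0.001,0.002,0]],
  ],
)

```text
clock: 39.0
position: [458.4, 20.1, 34.5]
ee_rot: [0.991, -0.079, 0.108, 0.006]
contact_force: [1.0, 0.1, 0.9]
gripper_width: -0.1
grasp_force: 0.0
```

Emit:
arm_command(
  rows=[
    [[0,0.12,0],[0,0,0]],
    [[0,0.2,0.003],[0,0,0]],
    [[0.02,0.2,0.008],[0,0,0]],
    [[0.04,0.2,0.012],[0,0,0]],
    [[0.055,0.2,0.015],[0,0,0]],
  ],
)

```text
clock: 39.5
position: [466.5, -29.4, 33.6]
ee_rot: [0.991, -0.079, 0.109, 0.006]
contact_force: [-0.5, -0.3, 0.6]
gripper_width: -0.3
grasp_force: 0.0
```

```bash
python3 - <<'E'
from h import *
info()
print(rel(D(-107,-104,33),tool(YD,12)))
E
```

```text
t 39.5 tcpD [-112.4 -105.4   33.6] F [-0.5 -0.3  0.6]
pack D [-49.8   2.8] yaw rel -0.26 size [239.4 100.7]
(array([ 0.0184, -0.0041,  0.0067]), array([-0.0022, -0.003 ,  0.001 ]))
```

Emit:
arm_command(
  rows=[
    [[0.006,-0.004,0.004],[-0.002,-0.003,0.001]],
    [[0.012,-0.004,0.005],[-0.002,-0.003,0.001]],
    [[0.017,-0.004,0.006],[-0.002,-0.003,0.001]],
    [[0.02,-0.004,0.006],[-0.002,-0.003,0.001]],
    [[0.023,-0.004,0.006],[-0.002,-0.003,0.001]],
  ],
)

```text
clock: 40.05
position: [470.9, -30.1, 33.0]
ee_rot: [0.991, -0.081, 0.103, 0.009]
contact_force: [0.3, 0.6, 0.5]
gripper_width: 0.1
grasp_force: 0.0
```

Emit:
arm_command(
  rows=[
    [[0.0015,0,-0.0003],[0,0,0]],
    [[0.003,0,-0.0006],[0,0,0]],
    [[0.0045,0.0005,-0.001],[0,0,0]],
    [[0.006,0.001,-0.001],[0,0,0]],
  ],
)

```text
clock: 40.45
position: [472.4, -30.6, 33.6]
ee_rot: [0.991, -0.081, 0.103, 0.008]
contact_force: [-1.3, -0.6, -0.2]
gripper_width: -0.2
grasp_force: 0.0
```

```bash
python3 - <<'E'
from h import *
info()
E
```

```text
t 40.45 tcpD [-106.4 -105.7   33.6] F [-1.3 -0.6 -0.2]
pack D [-49.7   2.6] yaw rel 0.14 size [239.3 100.5]
```

Emit:
arm_command(
  rows=[
    [[0.0015,0,-0.0003],[0,0,0]],
    [[0.003,0,-0.0006],[0,0,0]],
    [[0.0045,0.0005,-0.001],[0,0,0]],
    [[0.006,0.001,-0.001],[0,0,0]],
  ],
)

```text
clock: 40.9
position: [473.8, -31.1, 34.2]
ee_rot: [0.991, -0.081, 0.103, 0.008]
contact_force: [0.0, 0.4, 0.4]
gripper_width: -0.1
grasp_force: 0.0
```

Emit:
arm_command(
  rows=[
    [[0.001,0,-0.0003],[0,0,0]],
    [[0.002,0.0005,-0.0006],[0,0,0]],
    [[0.003,0.001,-0.001],[0,0,0]],
  ],
)

```text
clock: 41.2
position: [474.1, -31.5, 34.4]
ee_rot: [0.991, -0.081, 0.103, 0.009]
contact_force: [-0.5, 0.1, -0.1]
gripper_width: -0.0
grasp_force: 0.5
```

```bash
python3 - <<'E'
from h import *
info()
E
```

```text
t 41.2 tcpD [-104.6 -106.3   34.4] F [-0.5  0.1 -0.1]
pack D [-49.8   2.7] yaw rel 0.12 size [239.8 100.3]
```

Emit:
arm_command(
  rows=[
    [[0.001,0,0],[0,0,0]],
    [[0.002,0.0005,0],[0,0,0]],
    [[0.003,0.001,0],[0,0,0]],
    [[0.004,0.001,0],[0,0,0]],
  ],
)

```text
clock: 41.65
position: [474.2, -32.1, 34.3]
ee_rot: [0.991, -0.082, 0.102, 0.009]
contact_force: [-5.5, 3.0, 0.8]
gripper_width: 0.3
grasp_force: 2.9
```

Emit:
arm_command(
  rows=[
    [[0.001,0.0003,-0.0003],[0,0,0]],
    [[0.002,0.0006,-0.0006],[0,0,0]],
  ],
)

```text
clock: 41.85
position: [474.1, -32.5, 34.3]
ee_rot: [0.991, -0.082, 0.102, 0.009]
contact_force: [-6.0, 4.1, -0.6]
gripper_width: -0.1
grasp_force: 3.1
```

```bash
python3 - <<'E'
from h import *
info()
E
```

```text
t 41.85 tcpD [-104.4 -107.2   34.3] F [-6.   4.1 -0.6]
pack D [-49.6   2.5] yaw rel -0.0 size [239.5 100.6]
```

Emit:
arm_command(
  rows=[
    [[0.001,0,0],[0,0,0]],
    [[0.002,0,0],[0,0,0]],
    [[0.003,0.0003,0],[0,0,0]],
  ],
)

```text
clock: 42.2
position: [474.2, -32.8, 34.2]
ee_rot: [0.991, -0.082, 0.101, 0.009]
contact_force: [-8.3, 4.9, 1.4]
gripper_width: -0.3
grasp_force: 4.1
```

Emit:
arm_command(
  rows=[
    [[0.001,0,-0.0003],[0,0,0]],
    [[0.0018,0.0003,-0.0006],[0,0,0]],
  ],
)

```text
clock: 42.4
position: [474.1, -33.1, 34.2]
ee_rot: [0.991, -0.082, 0.101, 0.009]
contact_force: [-8.0, 4.5, 0.8]
gripper_width: 0.1
grasp_force: 4.2
```

```bash
python3 - <<'E'
from h import *
info()
t=D(65,0,140); print(rel(D(-160,-106,150),tool(YD,0)), t)
E
```

```text
t 42.4 tcpD [-104.3 -107.9   34.2] F [-8.   4.5  0.8]
pack D [-49.7   2.8] yaw rel 0.18 size [239.5 100.6]
(array([-0.1248, -0.006 , -0.4986]), array([ 0.0008, -0.0646, -0.0006])) [658.61044943  45.95797976 140.        ]
```

Emit:
arm_command(
  rows=[
    [[0.001,0,0],[0,0,0]],
    [[0.002,-0.0005,0],[0,0,0]],
    [[0.003,-0.001,0],[0,0,0]],
  ],
)

```text
clock: 42.75
position: [474.1, -33.2, 34.2]
ee_rot: [0.992, -0.082, 0.1, 0.01]
contact_force: [-9.0, 6.2, 2.6]
gripper_width: 0.1
grasp_force: 5.5
```

Emit:
arm_command(
  rows=[
    [[0.001,-0.0003,-0.0003],[0,0,0]],
    [[0.0016,-0.0005,-0.0004],[0,0,0]],
  ],
)

```text
clock: 42.95
position: [474.2, -33.3, 34.2]
ee_rot: [0.992, -0.082, 0.1, 0.01]
contact_force: [-11.0, 6.5, 2.5]
gripper_width: -0.0
grasp_force: 5.5
```

```bash
python3 - <<'E'
from h import *
info()
E
```

```text
t 42.95 tcpD [-104.2 -108.    34.2] F [-11.    6.5   2.5]
pack D [-49.7   2.7] yaw rel -0.06 size [240.  100.4]
```

Right end stalls at about 13 N, where it slipped at 9–10 N when free, so both sides are seated. Retreating, then the button.

Emit:
arm_command(
  rows=[
    [[-0.08,0,-0.017],[0,0,0]],
    [[-0.15,0,-0.06],[0,0,0]],
    [[-0.15,0,-0.22],[0,0,0]],
    [[-0.14,0,-0.38],[0,-0.03,0]],
    [[-0.125,0,-0.5],[0,-0.065,0]],
  ],
)

```text
clock: 43.5
position: [423.0, -23.8, 145.9]
ee_rot: [0.997, -0.082, 0.015, 0.002]
contact_force: [2.1, -1.1, -0.7]
gripper_width: 0.2
grasp_force: 0.0
```

```bash
python3 - <<'E'
from h import *
info()
print(rel(D(65,0,140),tool(YD,0)))
im,d,P=cloud("top");z=P[...,2]
w=(P[...,0]>630)&(P[...,0]<690)&(abs(P[...,1]-46)<30)&(z>70); print("button",np.round(P[w].mean(0),1),P[w][:,:2].min(0),P[w][:,:2].max(0),w.sum(),np.percentile(z[w],[5,50,95]))
E
```

```text
t 43.5 tcpD [-156.3 -107.   145.9] F [ 2.1 -1.1 -0.7]
pack D [-49.5   2.6] yaw rel 0.11 size [239.7 100.4]
(array([ 0.8499, -0.4187,  0.082 ]), array([-0.0002, -0.0122, -0.0004]))
button [657.1  46.7  77.7] [635.80914942  24.19592905] [681.48993431  68.35540636] 231 [70.87343903 77.42168461 85.14996779]
```

Emit:
arm_command(
  rows=[
    [[0.17,-0.08,0],[0,0,0]],
    [[0.34,-0.16,0],[0,-0.012,0]],
    [[0.51,-0.25,0],[0,-0.012,0]],
    [[0.68,-0.33,0.04],[0,-0.012,0]],
    [[0.85,-0.419,0.08],[0,-0.012,0]],
  ],
)

```text
clock: 44.1
position: [653.8, 43.0, 128.7]
ee_rot: [0.996, -0.084, -0.003, 0.002]
contact_force: [0.4, 0.7, 0.4]
gripper_width: 0.0
grasp_force: 0.0
```

Emit:
arm_command(
  rows=[
    [[0,0,0.05],[0,0,0]],
    [[0,0,0.1],[0,0,0]],
    [[0,0,0.12],[0,0,0]],
    [[0,0,0.12],[0,0,0]],
  ],
)

```text
clock: 44.5
position: [649.7, 42.1, 98.8]
ee_rot: [0.996, -0.084, -0.005, 0.003]
contact_force: [-0.2, 0.2, 1.4]
gripper_width: -0.1
grasp_force: 0.0
```

```bash
python3 - <<'E'
from h import *
info()
print(rel(D(65,0,86),tool(YD,0)))
E
```

```text
t 44.5 tcpD [56.8 -5.2 98.8] F [-0.2  0.2  1.4]
pack D [-49.9   1.7] yaw rel 0.08 size [237.6 100.9]
(array([ 0.0303, -0.0203,  0.0553]), array([ 0.0018,  0.0022, -0.0017]))
```

Emit:
arm_command(
  rows=[
    [[0.03,-0.02,0.01],[0.002,0.002,-0.002]],
    [[0.03,-0.02,0.03],[0.002,0.002,-0.002]],
    [[0.03,-0.02,0.045],[0.002,0.002,-0.002]],
    [[0.03,-0.02,0.052],[0.002,0.002,-0.002]],
    [[0.03,-0.02,0.058],[0.002,0.002,-0.002]],
  ],
)

```text
clock: 45.05
position: [659.1, 46.3, 84.5]
ee_rot: [0.997, -0.081, -0.001, -0.0]
contact_force: [-0.3, 0.0, -0.0]
gripper_width: 0.2
grasp_force: 0.0
```

Emit:
arm_command(
  rows=[
    [[0,0,0.004],[0,0,0]],
    [[0,0,0.008],[0,0,0]],
    [[0,0,0.012],[0,0,0]],
    [[0,0,0.016],[0,0,0]],
    [[0,0,0.018],[0,0,0]],
  ],
)

```text
clock: 45.55
position: [659.3, 46.4, 80.2]
ee_rot: [0.997, -0.081, -0.0, -0.0]
contact_force: [-0.1, 0.6, -0.1]
gripper_width: 0.1
grasp_force: 0.0
```

```bash
python3 - <<'E'
from h import *
info(False)
E
```

```text
t 45.55 tcpD [65.6  0.5 80.2] F [-0.1  0.6 -0.1]
```

Emit:
arm_command(
  rows=[
    [[0,0,0.004],[0,0,0]],
    [[0,0,0.008],[0,0,0]],
    [[0,0,0.012],[0,0,0]],
    [[0,0,0.016],[0,0,0]],
  ],
)

```text
clock: 45.95
position: [659.3, 46.4, 76.2]
ee_rot: [0.997, -0.081, -0.0, -0.001]
contact_force: [-0.4, -0.7, 0.5]
gripper_width: 0.3
grasp_force: 0.0
```

Emit:
arm_command(
  rows=[
    [[0,0,0.004],[0,0,0]],
    [[0,0,0.008],[0,0,0]],
    [[0,0,0.012],[0,0,0]],
  ],
)

```text
clock: 46.25
position: [659.3, 46.4, 73.2]
ee_rot: [0.997, -0.081, -0.0, -0.0]
contact_force: [-0.4, -0.4, 1.0]
gripper_width: 0.3
grasp_force: 0.0
```

```bash
python3 - <<'E'
from h import *
info(False)
E
```

```text
t 46.25 tcpD [65.6  0.6 73.2] F [-0.4 -0.4  1. ]
```

```bash
python3 - <<'E'
from h import *
im,d,P=cloud("scene")
cv2.imwrite("pics/btn.png",cv2.resize(im[150:300,240:440],None,fx=4,fy=4,interpolation=cv2.INTER_CUBIC))
E
```

```text
(no output)
```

View pics/btn.png

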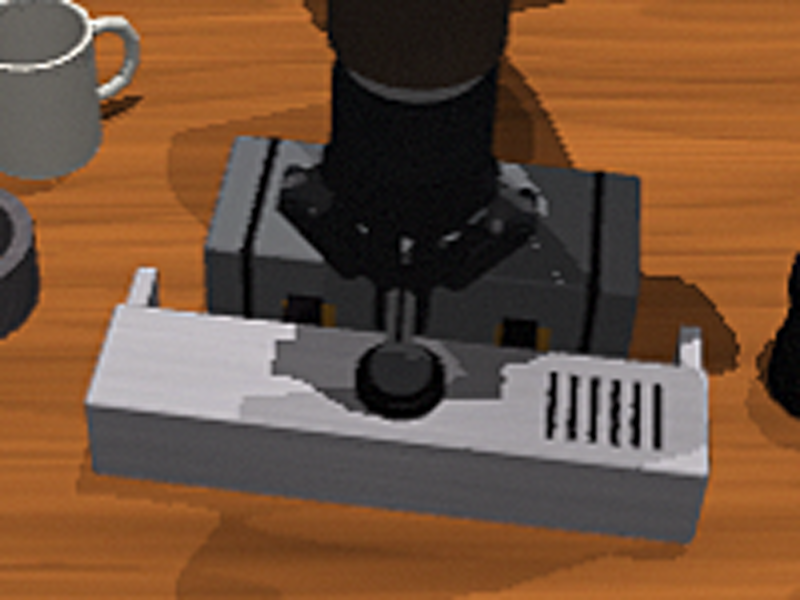

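The view shows the shut fingertip at about (403,340), just on the pack side of the button, which is at (403,370). They look offset, so I check by projection and depth.

```bash
python3 - <<'E'
from h import *
s=arm.read_state();print(s['position'],s['contact_force'])
im,d,P=cloud("scene")
c=arm.camera_info("scene");E=np.linalg.inv(c['extrinsics'])
K=np.array([[c['fx'],0,c['cx']],[0,c['fy'],c['cy']],[0,0,1]])
for p in(s['position'],[658.6,46,84],[658.6,46,78]):
    q=cv2.projectPoints(np.array([p],float),cv2.Rodrigues(E[:3,:3])[0],E[:3,3],K,np.array([c['k1'],0,0,0.]))[0].ravel(); print(np.round(q,1),"crop",np.round((q-[240,150])*4))
for (u,v) in((400,300),(403,320),(403,335),(403,350),(403,365),(403,380),(403,395),(403,410),(375,380),(430,380),(300,400)):
    print((u,v),np.round(P[150+v//4,240+u//4],1))
E
```

```text
[659.16651184  46.39136985  73.01424123] [-0.31366963  0.50954111  0.07251685]
[339.  242.2] crop [396. 369.]
[339.  238.3] crop [396. 353.]
[338.9 240.3] crop [395. 361.]
(400, 300) [672.7  45.2 137.2]
(403, 320) [669.3  46.1 119.6]
(403, 335) [670.9  46.3 112.7]
(403, 350) [653.1  48.5  82.1]
(403, 365) [665.   47.8  82.8]
(403, 380) [672.8  47.6  79.3]
(403, 395) [674.7  47.7  72.2]
(403, 410) [681.   47.6  67. ]
(375, 380) [663.8  33.9  69.5]
(430, 380) [667.1  62.6  72.7]
(300, 400) [667.9  -3.5  59. ]
```

The depth shows the visible fingertip is still about 15–20 mm above the button, which agrees with zero force. Continuing down.

Emit:
arm_command(
  rows=[
    [[0,0,0.006],[0,0,0]],
    [[0,0,0.012],[0,0,0]],
    [[0,0,0.018],[0,0,0]],
    [[0,0,0.024],[0,0,0]],
    [[0,0,0.028],[0,0,0]],
  ],
)

```text
clock: 46.85
position: [659.2, 46.4, 66.1]
ee_rot: [0.997, -0.081, -0.001, -0.0]
contact_force: [0.8, -0.2, -1.5]
gripper_width: 0.4
grasp_force: 0.0
```

```bash
python3 - <<'E'
from h import *
info(False)
im,d,P=cloud("scene")
cv2.imwrite("pics/btn2.png",cv2.resize(im[190:290,280:410],None,fx=6,fy=6,interpolation=cv2.INTER_CUBIC))
for v in range(220,252,2): print(v,np.round(P[v,340],1))
E
```

```text
t 46.85 tcpD [65.5  0.5 66.1] F [ 0.8 -0.2 -1.5]
220 [658.2  46.  136.6]
222 [661.5  45.9 134.3]
224 [665.7  45.8 132.9]
226 [670.2  45.6 131.8]
228 [671.9  45.6 128. ]
230 [670.3  46.  120.7]
232 [671.4  46.1 116.1]
234 [670.3  46.5 109.1]
236 [671.6  46.6 104.7]
238 [655.6  48.4  81.8]
240 [658.9  48.3  79.2]
242 [664.4  48.   79.1]
244 [670.1  47.7  79.3]
246 [676.2  47.3  80. ]
248 [675.   47.7  72.6]
250 [678.7  47.6  70.5]
```

View pics/btn2.png

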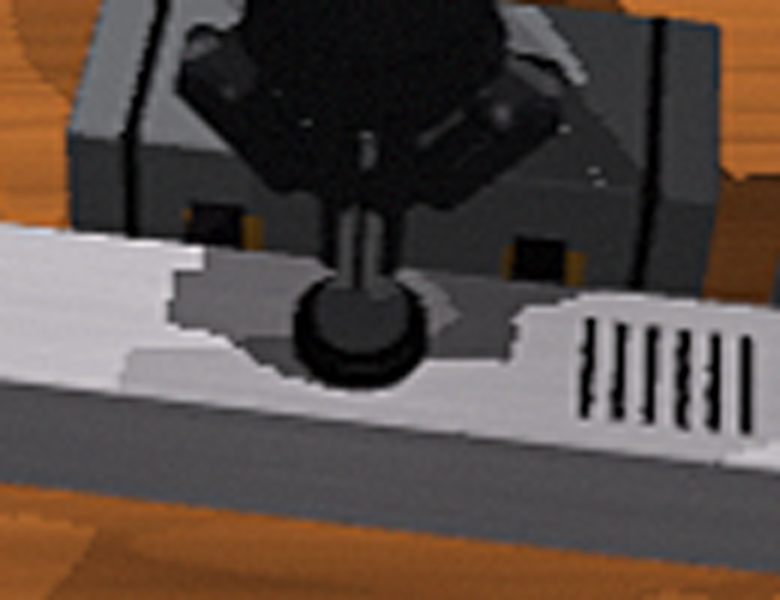

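The fingertip at (360,280) is still above the button's far edge. Depth puts it near z≈100, so the real tip is about 30 mm short of the reported TCP. Going lower, watching the force.

Emit:
arm_command(
  rows=[
    [[0,0,0.008],[0,0,0]],
    [[0,0,0.016],[0,0,0]],
    [[0,0,0.024],[0,0,0]],
    [[0,0,0.03],[0,0,0]],
    [[0,0,0.034],[0,0,0]],
  ],
)

```text
clock: 47.4
position: [659.2, 46.4, 57.6]
ee_rot: [0.997, -0.081, -0.0, -0.0]
contact_force: [-0.3, -0.6, -0.7]
gripper_width: 0.1
grasp_force: 0.0
```

Emit:
arm_command(
  rows=[
    [[0,0,0.005],[0,0,0]],
    [[0,0,0.01],[0,0,0]],
    [[0,0,0.015],[0,0,0]],
  ],
)

```text
clock: 47.7
position: [659.3, 46.5, 54.0]
ee_rot: [0.997, -0.081, -0.0, -0.001]
contact_force: [-0.4, -0.1, -0.3]
gripper_width: 0.2
grasp_force: 0.0
```

```bash
python3 - <<'E'
from h import *
info(False)
im,d,P=cloud("scene")
for v in range(228,252,2): print(v,np.round(P[v,340],1))
E
```

```text
t 47.7 tcpD [65.6  0.6 54. ] F [-0.4 -0.1 -0.3]
228 [663.8  46.4 119.7]
230 [672.1  45.8 122.5]
232 [670.4  46.2 115. ]
234 [672.   46.3 110.9]
236 [669.2  46.8 102.2]
238 [672.   46.8  99.3]
240 [670.2  47.2  91.4]
242 [666.3  47.8  81.3]
244 [670.8  47.6  80.1]
246 [673.1  47.6  76.6]
248 [673.   47.9  70.3]
250 [679.   47.6  70.9]
```

Emit:
arm_command(
  rows=[
    [[0,0,0.006],[0,0,0]],
    [[0,0,0.012],[0,0,0]],
    [[0,0,0.017],[0,0,0]],
    [[0,0,0.022],[0,0,0]],
    [[0,0,0.026],[0,0,0]],
  ],
)

```text
clock: 48.25
position: [659.4, 46.4, 47.8]
ee_rot: [0.997, -0.081, -0.0, -0.001]
contact_force: [-1.1, -0.2, 2.1]
gripper_width: 0.3
grasp_force: 1.3
```

Emit:
arm_command(
  rows=[
    [[0,0,0.004],[0,0,0]],
    [[0,0,0.008],[0,0,0]],
    [[0,0,0.012],[0,0,0]],
  ],
)

```text
clock: 48.55
position: [659.4, 46.4, 45.3]
ee_rot: [0.997, -0.08, -0.0, -0.0]
contact_force: [-3.2, 2.0, 9.8]
gripper_width: -0.2
grasp_force: 4.6
```

```bash
python3 - <<'E'
from h import *
info(False)
im,d,P=cloud("scene")
for v in range(236,252,2): print(v,np.round(P[v,340],1))
E
```

```text
t 48.55 tcpD [65.7  0.6 45.3] F [-3.2  2.   9.8]
236 [672.6  46.5 105.8]
238 [671.3  46.9  98.5]
240 [673.   46.9  94.5]
242 [670.9  47.4  86.2]
244 [670.6  47.7  79.8]
246 [671.2  47.8  74.4]
248 [1289.1  -12.5  758.1]
250 [677.6  47.7  69.3]
```

Emit:
arm_command(
  rows=[
    [[0,0,0.001],[0,0,0]],
    [[0,0,0.002],[0,0,0]],
    [[0,0,0.002],[0,0,0]],
    [[0,0,0.002],[0,0,0]],
  ],
)

```text
clock: 49.0
position: [659.4, 46.4, 45.3]
ee_rot: [0.997, -0.08, -0.0, -0.0]
contact_force: [-3.3, 0.6, 7.7]
gripper_width: 0.5
grasp_force: 3.7
```

```bash
python3 - <<'E'
from h import *
info(False)
im,d,P=cloud("scene")
cv2.imwrite("pics/btn3.png",cv2.resize(im[190:290,280:410],None,fx=6,fy=6,interpolation=cv2.INTER_CUBIC))
E
```

```text
t 49.0 tcpD [65.7  0.6 45.3] F [-3.3  0.6  7.7]
```

View pics/btn3.png

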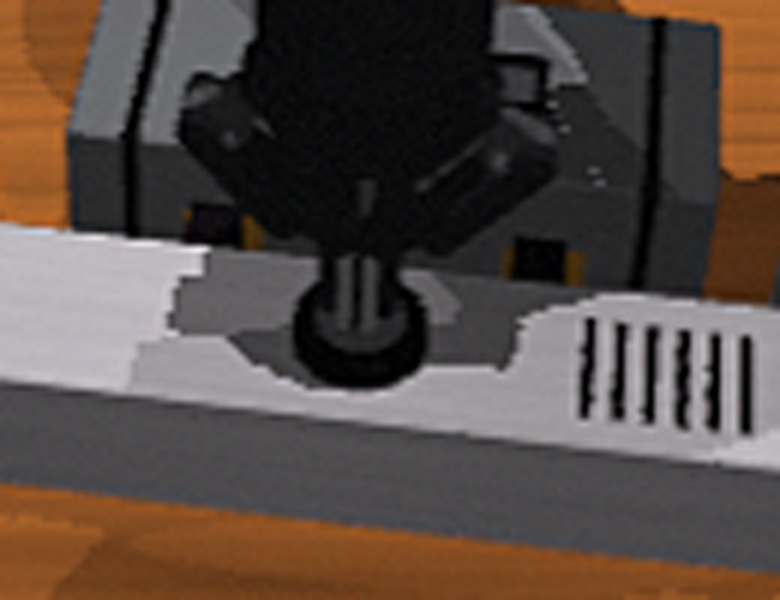

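The fingers sit on the button at (360,320). I press a little harder to confirm it has bottomed.

Emit:
arm_command(
  rows=[
    [[0,0,0.002],[0,0,0]],
    [[0,0,0.004],[0,0,0]],
    [[0,0,0.006],[0,0,0]],
    [[0,0,0.006],[0,0,0]],
  ],
)

```text
clock: 49.45
position: [659.5, 46.4, 45.2]
ee_rot: [0.997, -0.08, 0.0, -0.0]
contact_force: [-5.2, 0.9, 11.5]
gripper_width: 0.0
grasp_force: 6.4
```

```bash
python3 - <<'E'
from h import *
info()
E
```

```text
t 49.45 tcpD [65.8  0.6 45.2] F [-5.2  0.9 11.5]
pack D [-49.9  -1.1] yaw rel 0.05 size [231.9 100.6]
```

Rigid at 45.2 mm with 11 N, so the button is fully down. Releasing straight up and backing away.

Emit:
arm_command(
  rows=[
    [[0,0,-0.03],[0,0,0]],
    [[0,0,-0.08],[0,0,0]],
    [[0,0,-0.2],[0,0,0]],
    [[0,0,-0.38],[0,0,0]],
    [[0,0,-0.55],[0,0,0]],
  ],
)

```text
clock: 50.0
position: [659.1, 46.2, 181.2]
ee_rot: [0.997, -0.081, -0.001, -0.0]
contact_force: [0.6, 0.4, 0.9]
gripper_width: -0.1
grasp_force: 0.0
```

Emit:
arm_command(
  rows=[
    [[-0.15,0,-0.05],[0,0,0]],
    [[-0.3,-0.1,-0.1],[0,0,0]],
    [[-0.45,-0.25,-0.1],[0,0,0]],
    [[-0.6,-0.4,-0.1],[0,0,0]],
    [[-0.7,-0.55,-0.1],[0,0,0]],
  ],
)

```text
clock: 50.5
position: [507.4, 209.9, 205.9]
ee_rot: [0.997, -0.081, -0.0, -0.001]
contact_force: [0.6, 1.3, 0.3]
gripper_width: 0.2
grasp_force: 0.0
```

Emit:
arm_command(
  rows=[
    [[0,-0.18,0],[0,0,0]],
    [[0,-0.36,0],[0,0,0]],
    [[0,-0.5,0],[0,0,0]],
    [[0,-0.5,0],[0,0,0]],
  ],
)

```text
clock: 50.9
position: [529.3, 336.5, 204.3]
ee_rot: [0.997, -0.079, -0.0, -0.001]
contact_force: [-0.6, -1.4, 1.0]
gripper_width: 0.2
grasp_force: 0.0
```

```bash
python3 - <<'E'
from h import *
info();info()
im,d,P=cloud("top");z=P[...,2];print("button z",z[149:153,300:305].mean())
w=(P[...,0]>380)&(P[...,0]<800)&(abs(P[...,1])<260)
q=P[w&(z>79)&(z<90)&(P[...,0]<600)];print("tilt plane",np.linalg.lstsq(np.c_[q[:,:2]-q[:,:2].mean(0),np.ones(len(q))],q[:,2],rcond=None)[0])
cv2.imwrite("pics/end.png",cv2.resize(im[110:290,160:440],None,fx=2.8,fy=2.8,interpolation=cv2.INTER_CUBIC))
E
```

```text
t 50.9 tcpD [-109.6  265.8  204.3] F [-0.6 -1.4  1. ]
pack D [-49.7   2.8] yaw rel -0.01 size [239.6 100.8]
t 50.95 tcpD [-109.6  263.6  204.4] F [-0.   0.  -0.3]
pack D [-49.8   2.7] yaw rel -0.0 size [239.6 100.5]
button z 82.66512282033314
tilt plane [-3.07600587e-03 -7.02883699e-04  8.43964489e+01]
```

View pics/end.png

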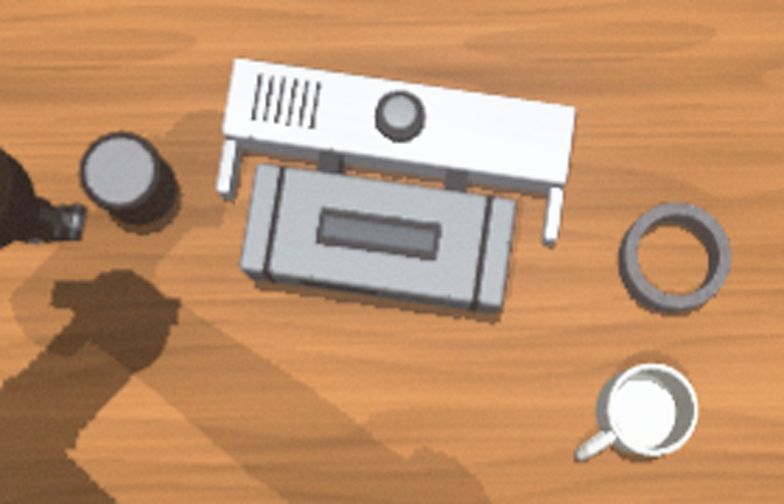

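The pack is flush against the blocks at (330,160) and (455,180), parallel to the dock and flat. The button at (400,115) has sprung back up, and the lens, tape and mug are where they were.

```bash
python3 -c "
from bench import arm
print(arm.job_done())"
```

```text
the job is handed in; nothing more can be done
None
```

The battery pack is walked into the dock, flat and flush against both contact blocks as far as the camera and stall forces show; the charge button was pressed right down and let go, every push reading stayed under 20 N (highest about 18 N, read at the end of each move), and the job is handed in at about 51 s.

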